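Hook the test-tile basket out of the deep bucket and hang it to drip

TASK

Fetch the small basket of test tiles out of the deep bucket with the hook rod, and leave it hanging on the hook over the drip tray, with the rod hung upright by its collar in the fork of the drip stand. The rod lies level in its cradle: take it by its ball knob, lift it clear, ease your grip so that it swings down until it hangs straight, and grip it firmly again. Keep the fingers off the basket, leave the other things on the bench alone, and let go at the end.

Things in the scene. Friction and masses are not known exactly. Their poses are not given: they have to be found in the camera images.
- rod_knob (a point): Centre of the 32 mm wooden ball knob at one end of the hook rod (9 mm steel, J hook at the other end, about 0.2 kg, centre of mass 67 mm along from here, 4 mm to the hook tip's side). x runs from ball to hook. In the cradle the rod lies level, 62 mm above the bench. The ball touches each flat finger pad at one spot: pinched lightly, the rod pivots about the line between the fingers; pinched hard, it keeps its angle.
- rod_collar (a point): Centre of the hook-side face of the rod's collar, a steel disc 32 mm across and 4 mm thick; this face is 32 mm from the ball's centre along the rod. Axes as the rod's.
- rod_saddle (a point): Bottom of the hook's bend (middle of the 9 mm wire): 130 mm from the ball along the rod's x, 10 mm to its -z side (down in the cradle). The wire bends to -z and comes back towards the ball; its tip's end is 28 mm off the rod's axis and 23 mm back from the saddle; gap 11 mm. With the rod hanging down, the tip points up on the side opposite to where the rod had pointed in the cradle.
- cradle: Fixed wooden cradle under the rod: two uprights 44 mm wide, 70 mm high, with notches open upwards, on a small board. Origin on the bench under the rod, 65 mm from the ball; x points along the lying rod from ball to hook. The uprights stand 18 mm to -x and 26 mm to +x of it.
- bucket_rim (a point): Centre of the mouth of a fixed white bucket, empty but for the basket: 130 mm high, 116 mm across inside at the mouth, 108 mm at the bottom, wall 4 mm, floor 5 mm thick.
- bail_top (a point): Middle of the top of the basket's stiff handle (centre of its 5 mm wire), 72 mm above the basket's underside. The handle is an arch in the basket's y-z plane: along y at the top, 4 mm lower at 14 mm to either side, down to the cup at 30 mm. So hook it along the basket's x; under it all is free down to 22 mm above the underside.
- basket: Steel cup 62 mm across and 22 mm high with upright pale clay tiles in it and an arched wire handle (see bail_top), about 0.18 kg, standing loose on the bucket's floor. Origin at the centre of its underside, z up.
- fork_seat (a point): Where the collar belongs: top face of the fork of the fixed drip stand, 196 mm up, middle of its 15 mm slot. The slot opens to the stand's -x with a flared mouth reaching 50 mm out, and ends 8 mm past this point in +x; a post stands 66 mm away in +x. From 21 mm out to -x the prongs and the flare rise 6 mm higher: carry the collar in over them, then lower. Drip tray below, 120 x 110 x 12 mm.
- bowl: Bystander: pale fired clay bowl, 110 mm across, 50 mm high. Origin at its underside.
- jar_a: Bystander: white jar, 72 mm across, 100 mm high. Origin at its underside.
- jar_b: Bystander: white jar with a black cap, 66 mm across, 85 mm high. Origin at its underside.
- rib: Bystander: flat wooden rib, 90 x 45 x 8 mm. Origin at its underside.
- trimmer: Bystander: trimming tool with a wooden handle and wire loop, 170 mm long, lying. Origin under its handle.
- bat: Bystander: square plywood bat, 130 x 130 x 18 mm. Origin at its underside.
- crock: Bystander: clay pot 84 mm across and 100 mm high with brushes standing in it. Origin at its underside.
There are look-alikes about, which are no part of the job. What is shaped like the part that bears rod_knob but green or pink is not meant. What is shaped like the basket but blue is not meant.

How it is judged:
On the way, in this order (a step that is already met when the one before it is completed fails the run):
1. the rod is lifted at least 80 mm off its cradle and has swung down to hang hook-down, within 15 degrees of straight (angle between rod_knob's own x axis and vertical above 2.88 rad and height (world z) of rod_knob above 0.142 m), for 0.3 s.
2. the basket hangs on the hook clear above the bucket's rim (height (world z) of bail_top above 0.207 m and distance between bail_top and rod_saddle below 0.025 m), for 0.2 s.
At the end, for the whole second after the job is handed in: the rod hangs upright (within 15 degrees) with its collar on the fork's seat (within 15 mm sideways and 6 mm in height), and the basket hangs upright (within 23 degrees) from the hook by its handle; let go and staying so (horizontal distance between rod_collar and fork_seat below 0.015 m and z of rod_collar in the frame of fork_seat between -0.004 and 0.006 m and angle between rod_knob's own x axis and vertical above 2.88 rad and distance between bail_top and rod_saddle below 0.025 m and angle between bail_top's own z axis and vertical below 0.4 rad); the robot touches nothing.
It fails at once if a bystander (bowl, jar, rib, trimming tool, bat, brush pot) is pushed more than 30 mm (distance of any of bowl, jar_a, jar_b, rib, trimmer, bat, crock from where it was at the start of the episode above 0.03 m).
It fails at once if the fingers touch the basket (contact force between the fingers and basket above 0.5 N).
It also fails if it takes over 72 s, if anything falls off the work surface, if the arm or the gripper's body presses on something with over 40 N, if the wrist force passes 120 N, or if a joint passes its speed limit or range.

ROBOT

A 6-joint arm with a two-finger parallel gripper is mounted at the origin on the work surface. World frame = base frame: x ahead of the robot, y to its left, z up, the work surface at z = 0. Lengths are in m, angles in rad, forces in N, time in s.
With the tool pointing down it reaches from about 0.25 to 0.725 m from the base axis. Payload 4 kg.
Tool frame: the origin (TCP) lies midway between the tips of the shut fingers; the grasp point (between the pads) lies 19 mm behind it (r.grasp_offset is the distance from the TCP to the grasp point, in m); z points along the fingers, y is the direction in which the jaws open and shut (so a half turn about z gives the same grasp; the last joint's range is limited). The gripper opens to 85 mm and grips with 20 to 120 N. Pads are 22 mm wide; open, the fingers measure 114 mm over their backs; the gripper's body (76 mm by 85 mm) begins 54 mm behind the grasp point. The pads swing forward as they close: fully open they stand 13 mm farther back than shut.
Start: joints at [-1.339, 0.241, 0.005, 1.335, 0, 1.571], TCP at [0.115, -0.487, 0.231] pointing down, gripper open.
Joint ranges: [-2.72, 2.72], [-1.05, 1.87], [-1.09, 1.28], [-1.99, 2.15], [-1.42, 1.44], [-3.14, 3.14]. Speed limits (rad/s): [2.79, 2.79, 3.14, 3.14, 3.14, 3.14].

INTERFACE

Orientations are given as a unit quaternion [x, y, z, w].
In Python, from cell import r gives the robot as it stands. The module is installed in compiled form; this text tells all that it offers.
- The arm moves only by the shell command python3 -m handwheel 'ROWS' [FORCE]. ROWS is JSON, one flat list of numbers, 5 for each row, row after row: the gripper command: -1 is shut, 1 is fully open, values between are in proportion, then the shift along the tool's x, y, z in m, then the turn about the tool's z in rad. In form: [hand, dx, dy, dz, roll, hand, dx, dy, dz, roll, ...]. A call has 1 to 10 rows; each row is the pose to reach, as a shift and turn from the pose measured when the call began, along the tool's axes at that moment; what a row does not reach only later rows make up. A row lasts 1/10 s, in which the tool goes at most 50 mm and 8.59 degrees, less where a joint would pass 70% of its speed; a pose out of reach is approached as far as the arm can. A call with a gripper value outside its range is refused whole. The fingers move at their own pace and stop on an object; FORCE is the grip in N (left out, the last holds). Time passes only in rows, so rows that repeat a pose let the fingers close. It gives the time, the measured TCP pose, the force and the opening at its end, in the units of the state.
- r.state(): the state, without advancing time (a new reading comes with each control period).
- r.get_image(name): name is "scene" or "top"; returns the picture (420x560x3 uint8, red, green, blue); there is no depth.
- r.camera_params(name): a dict with "camera_matrix" (3x3 intrinsics, pixels), "R" (3x3) and "t" (3): a world point X has camera coordinates R X + t. Camera axes: x right, y down, z forward; pixel columns grow to the right and rows downward; lengths in m; the calibration is good to about 2 mm. A picture is of the moment at which its call begins. camera_params takes no time and is no camera call.
- r.close_job(): hands the job in, once; it reports no verdict.
Trained networks look in the newest picture that a camera, given by its name, has taken for a name from the list of things; names that differ only in an ending like _2 or _b are one class to them, and where a whole thing is asked for, a point or a joint stands for the part that bears it (a point fixed in the world has none). Each returns a list of dicts, best first, with "confidence" (0 to 1); they miss things now and then, are a little off and sometimes report something else, mostly with a low value. They report only what shows in the picture. A call takes as long as a camera call. They do not tell look-alikes from the thing itself.
- r.search_frame(camera, name): "centre" ([row, column] in pixels, amid what is visible of it).
- r.outline_of(camera, name): "pixels" (420x560 bool, what is visible of it) and "centre" ([row, column] in pixels, amid what is visible of it).
The state is a dict: "t": time; "q": joint angles; "dq": joint speeds; "tau": joint torques, N m; "position": TCP position; "ee_rot": TCP orientation; "ft_force": force on the tool from outside, world axes, zero at the start; "ft_torque": the same for the moment, N m; "opening": finger opening in m.
Only numpy, scipy, OpenCV 4.12 (cv2) and the standard library are available. Lean on these libraries where they do the work, as an engineer would, in place of code of your own. Each camera call takes 0.05 s, during which the arm holds its last target.

## Working session

There is one attempt and no reset: what is moved stays moved. The work goes in short steps, Python scripts to look and compute and a shell command to move; the robot and the scene stay as the last step left them, time stands still between calls to the robot, and variables do not carry over. Pictures are saved under pics/ and viewed, and the job is handed in when it is done.

```bash
mkdir -p pics; python3 - <<'E'
from cell import r
import cv2,numpy as np
s=r.state();print({k:np.round(v,3).tolist() for k,v in s.items()})
for n in("scene","top"):
    im=r.get_image(n);cv2.imwrite(f"pics/{n}0.png",cv2.cvtColor(im,cv2.COLOR_RGB2BGR))
    p=r.camera_params(n);print(n,{k:np.round(v,4).tolist() for k,v in p.items()})
    C=-np.array(p["R"]).T@np.array(p["t"]);print("C",C)
    for nm in["rod_knob","basket","bail_top","fork_seat","cradle","bucket_rim","rod_collar","rod_saddle"]:
        print(n,nm,[(np.round(d["centre"],1).tolist(),round(d["confidence"],2)) for d in r.search_frame(n,nm)])
E
```

```text
{'t': 0.0, 'q': [-1.339, 0.241, 0.004, 1.335, -0.0, 1.571], 'dq': [-0.0, -0.001, 0.0, -0.001, -0.001, -0.001], 'tau': [-0.0, -37.232, 25.241, 0.017, -0.0, -0.0], 'position': [0.115, -0.486, 0.23], 'ee_rot': [0.993, 0.116, -0.0, -0.001], 'ft_force': [0.351, 0.801, -0.602], 'ft_torque': [-0.024, 0.024, 0.035], 'opening': 0.085}
scene {'camera_matrix': [[429.3601, 0.0, 275.4774], [0.0, 429.3601, 204.3302], [0.0, 0.0, 1.0]], 'R': [[-0.3459, 0.9383, 0.0011], [0.7779, 0.2874, -0.5588], [-0.5246, -0.1925, -0.8293]], 't': [0.0866, -0.3601, 1.4242]}
C [1.05716754 0.29634412 0.97978002]
scene rod_knob [([197.3, 418.7], 0.82), ([229.7, 342.2], 0.66), ([194.5, 352.5], 0.53)]
scene basket [([226.8, 226.9], 0.7), ([268.4, 141.5], 0.65), ([228.9, 344.0], 0.27)]
scene bail_top [([267.9, 283.3], 0.56), ([226.3, 220.5], 0.45)]
scene fork_seat [([193.8, 126.8], 0.82)]
scene cradle [([255.8, 337.2], 0.59)]
scene bucket_rim []
scene rod_collar [([194.5, 419.3], 0.82), ([228.0, 346.6], 0.73), ([195.1, 353.0], 0.61)]
scene rod_saddle [([227.3, 345.8], 0.88), ([191.7, 418.0], 0.75), ([191.9, 348.0], 0.69)]
top {'camera_matrix': [[463.7284, 0.0, 281.2414], [0.0, 463.7284, 204.6039], [0.0, 0.0, 1.0]], 'R': [[0.0228, -0.9997, 0.0052], [-0.9963, -0.0231, -0.083], [0.0831, -0.0033, -0.9965]], 't': [0.0786, 0.5573, 1.2224]}
C [0.45187539 0.0955723  1.26397581]
top rod_knob [([226.0, 210.5], 0.84), ([279.9, 211.7], 0.63), ([304.2, 144.7], 0.59)]
top basket [([181.0, 259.5], 0.92), ([197.2, 317.6], 0.62), ([195.6, 433.1], 0.51)]
top bail_top [([182.9, 262.6], 0.84), ([193.7, 318.7], 0.8)]
top fork_seat [([200.3, 431.4], 0.79)]
top cradle [([212.9, 212.1], 0.68), ([231.5, 209.7], 0.23)]
top bucket_rim [([184.3, 331.6], 0.64)]
top rod_collar [([303.6, 146.6], 0.86), ([285.4, 220.3], 0.77), ([223.1, 212.1], 0.71), ([196.5, 318.7], 0.19)]
top rod_saddle [([305.8, 151.3], 0.76), ([231.0, 208.3], 0.61), ([283.1, 220.6], 0.55)]
```

View pics/scene0.png

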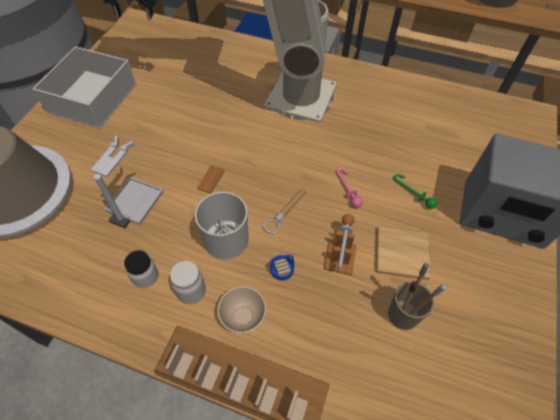

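View pics/top0.png

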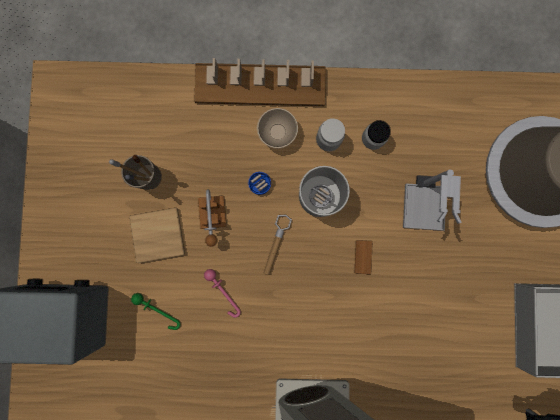

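```bash
python3 - <<'E'
import cv2
a=cv2.imread("pics/top0.png")
cv2.imwrite("pics/t_rod.png",cv2.resize(a[170:330,120:280],None,fx=3.7,fy=3.7,interpolation=cv2.INTER_CUBIC))
cv2.imwrite("pics/t_bk.png",cv2.resize(a[140:260,230:480],None,fx=3.2,fy=3.2,interpolation=cv2.INTER_CUBIC))
b=cv2.imread("pics/scene0.png")
cv2.imwrite("pics/s_rod.png",cv2.resize(b[160:310,190:440],None,fx=3.2,fy=3.2,interpolation=cv2.INTER_CUBIC))
cv2.imwrite("pics/s_st.png",cv2.resize(b[160:310,70:270],None,fx=4,fy=4,interpolation=cv2.INTER_CUBIC))
E
```

```text
(no output)
```

View crops.

View pics/t_rod.png

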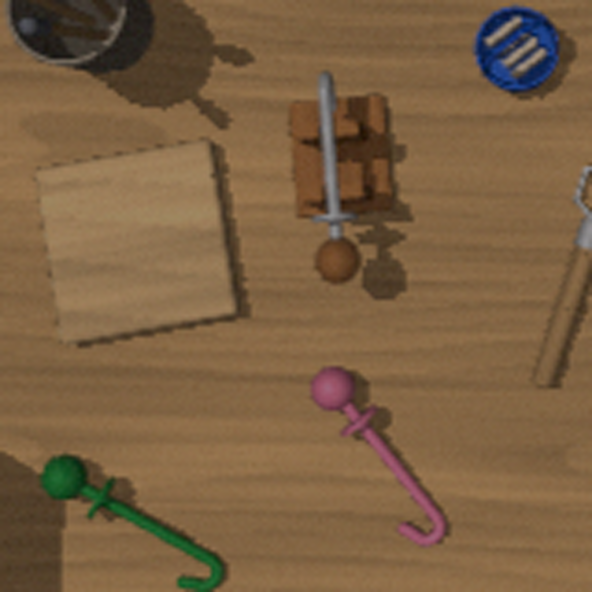

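View pics/t_bk.png

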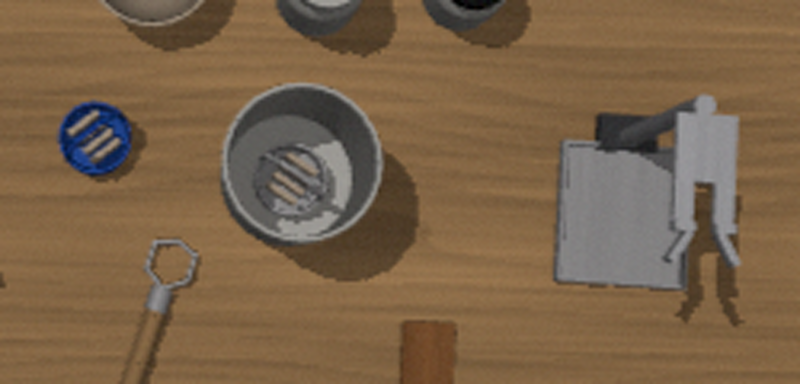

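View pics/s_rod.png

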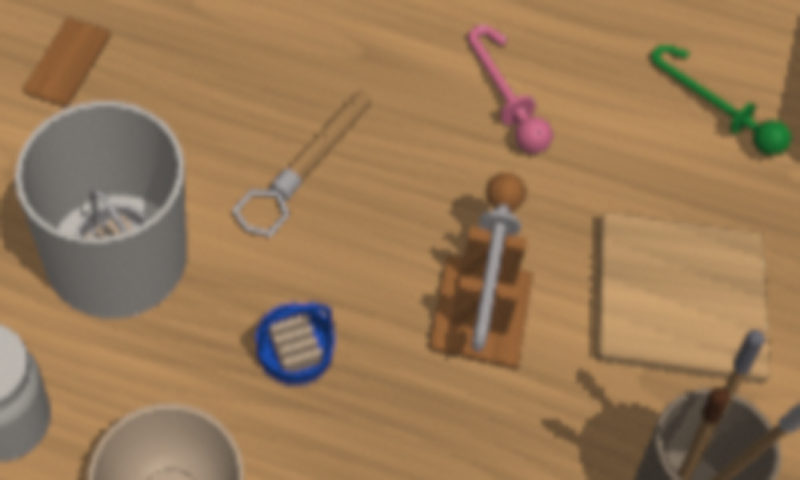

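View pics/s_st.png

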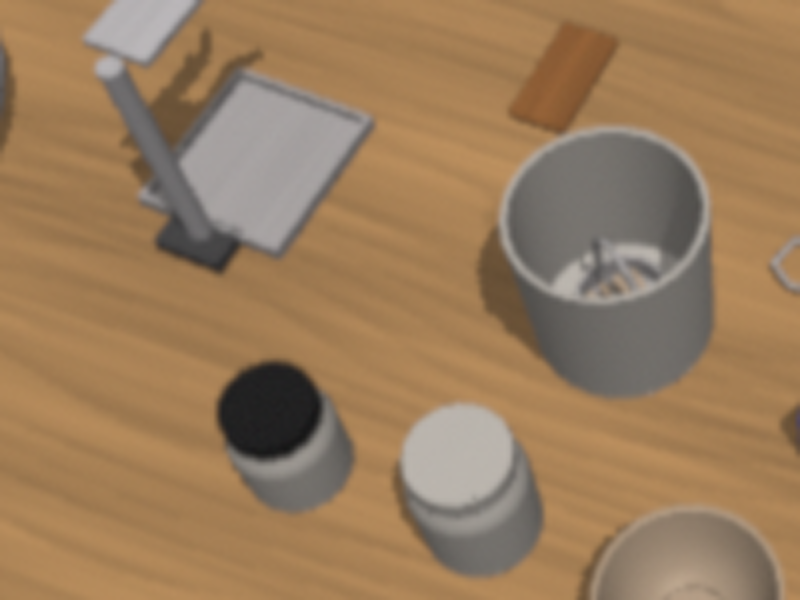

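```bash
cat > h.py <<'E'
import numpy as np,cv2
from cell import r
P={n:{k:np.array(v) for k,v in r.camera_params(n).items()} for n in("scene","top")}
def ray(n,u,v):
    p=P[n];d=p["R"].T@np.linalg.solve(p["camera_matrix"],[u,v,1.]);return -p["R"].T@p["t"],d
def onz(n,u,v,z):
    c,d=ray(n,u,v);return c+d*(z-c[2])/d[2]
def proj(n,X):
    p=P[n];c=p["R"]@np.array(X)+p["t"];c=p["camera_matrix"]@c;return c[:2]/c[2]
def tri(a,b):
    c1,d1=ray("scene",*a);c2,d2=ray("top",*b)
    d1/=np.linalg.norm(d1);d2/=np.linalg.norm(d2)
    A=np.stack([d1,-d2],1);s=np.linalg.lstsq(A,c2-c1,rcond=None)[0]
    p,q=c1+s[0]*d1,c2+s[1]*d2;return (p+q)/2,np.linalg.norm(p-q)
E
python3 - <<'E'
from h import *
import cv2
np.set_printoptions(precision=4,suppress=True)
print("ball",tri((347.8,219.4),(211.1,240.3)),onz("top",211.1,240.3,.062))
print("collar",onz("top",210,228.6,.062),"end",onz("top",208.1,190.3,.062))
print("rim",onz("top",230+302/3.2,140+163/3.2,.130),onz("scene",190+101/3.2,160+175/3.2,.130))
print("fork: slot end",onz("top",450.3,197.8,.196))
a=cv2.imread("pics/top0.png");b=cv2.imread("pics/scene0.png")
cv2.imwrite("pics/t1.png",cv2.resize(a[165:220,295:355],None,fx=10,fy=10,interpolation=cv2.INTER_CUBIC))
cv2.imwrite("pics/s1.png",cv2.resize(b[190:260,190:255],None,fx=8,fy=8,interpolation=cv2.INTER_CUBIC))
cv2.imwrite("pics/t2.png",cv2.resize(a[160:245,400:475],None,fx=7,fy=7,interpolation=cv2.INTER_CUBIC))
cv2.imwrite("pics/s2.png",cv2.resize(b[130:235,85:170],None,fx=5.7,fy=5.7,interpolation=cv2.INTER_CUBIC))
E
```

```text
ball (array([0.4555, 0.2704, 0.0607]), np.float64(0.0007367610721270869)) [0.4554 0.2705 0.062 ]
collar [0.4855 0.2744 0.062 ] end [0.585  0.2829 0.062 ]
rim [ 0.5826 -0.0136  0.13  ] [ 0.591  -0.0095  0.13  ]
fork: slot end [ 0.5658 -0.2995  0.196 ]
```

View pics/t1.png

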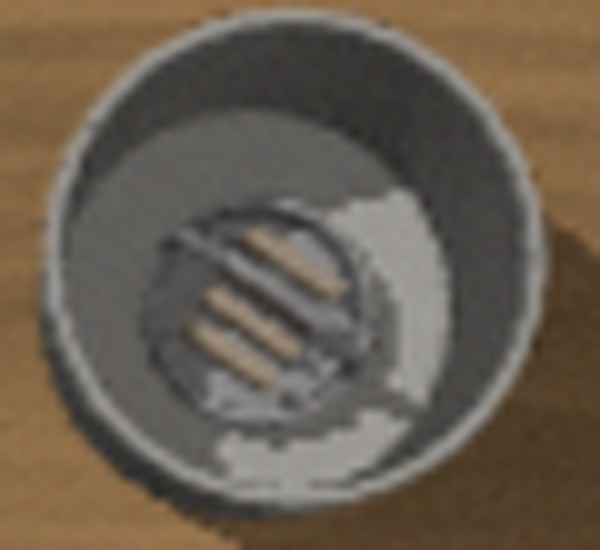

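View pics/s1.png

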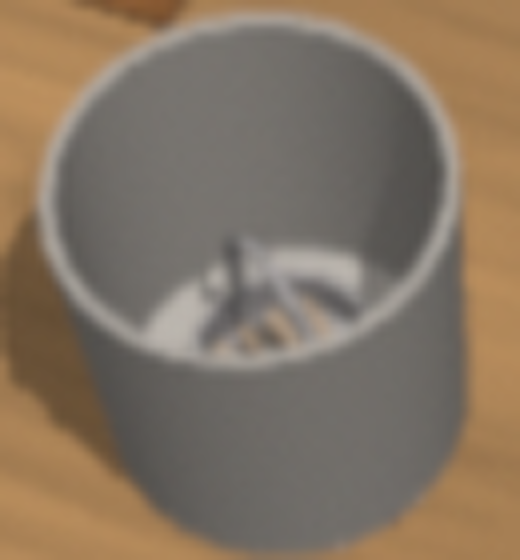

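View pics/t2.png

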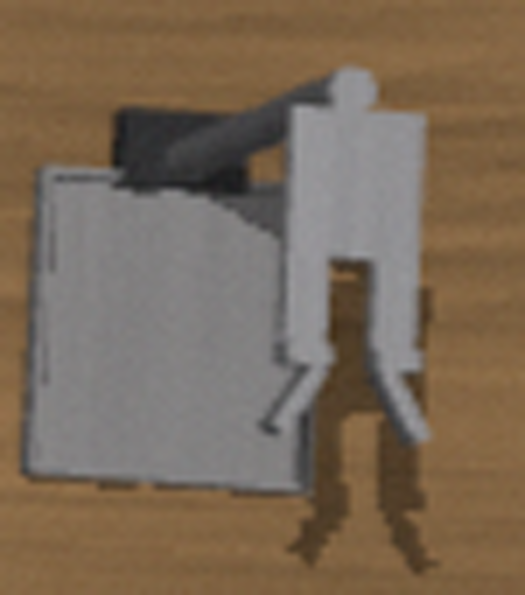

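View pics/s2.png

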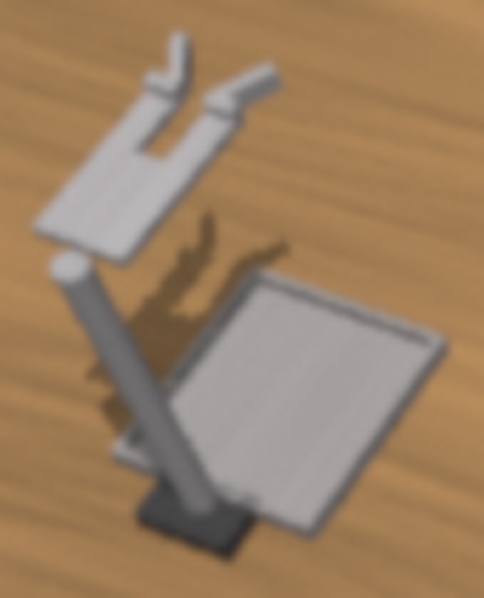

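```bash
cat > ov.py <<'E'
from h import *
np.set_printoptions(precision=4,suppress=True)
def rot(t):c,s=np.cos(t),np.sin(t);return np.array([[c,-s,0],[s,c,0],[0,0,1]])
def circ(r,z,n=60):
    t=np.linspace(0,2*np.pi,n);return np.stack([r*np.cos(t),r*np.sin(t),0*t+z],1)
def draw(im,n,pts,col,s,o):
    q=np.array([(proj(n,p)-o+0.5)*s-0.5 for p in pts]);cv2.polylines(im,[np.round(q*8).astype(int).reshape(-1,1,2)],False,col,1,cv2.LINE_AA,3)
E
python3 - <<'E'
from ov import *
print("cup",onz("top",321,196.5,.027),"bail",onz("top",321.2,192.8,.077))
e1=onz("top",295+17.5,165+23.3,.073);e2=onz("top",295+34.5,165+32,.073);print(e1,e2,np.linalg.norm(e1-e2))
print("slot end",tri((111.7,157.2),(450,196.9)), "post",onz("top",450.3,172.6,.2))
bk=np.array([.570,-.006,.005]);th=np.arctan2(*(e2-e1)[[1,0]])-np.pi/2;print("bail dir deg",np.degrees(th)+90)
R=rot(th)
bail=np.array([[0,-30,22],[0,-14,68],[0,0,72],[0,14,68],[0,30,22]])/1000
seat=tri((111.7,157.2),(450,196.9))[0]; seat[2]=.196; seat[0]-=.008
fork=np.array([[-21,7.5,0],[8,7.5,0],[8,-7.5,0],[-21,-7.5,0],[-21,7.5,0]])/1000
for n,f,crops in(("top","top0",[(295,165,60,55,10),(400,160,75,85,7)]),("scene","scene0",[(190,190,65,70,8),(85,130,85,105,5.7)])):
    a=cv2.imread(f"pics/{f}.png")
    for k,(x,y,w,h,s) in enumerate(crops):
        im=cv2.resize(a[y:y+h,x:x+w],None,fx=s,fy=s,interpolation=cv2.INTER_CUBIC);o=np.array([x,y])
        draw(im,n,(R@bail.T).T+bk,(0,0,255),s,o)
        draw(im,n,circ(.031,.022)+bk,(0,255,0),s,o);draw(im,n,circ(.031,0)+bk,(0,255,0),s,o)
        draw(im,n,circ(.058,.130)+np.array([.5868,-.0115,0]),(255,0,0),s,o);draw(im,n,circ(.054,.005)+np.array([.5868,-.0115,0]),(255,0,0),s,o)
        draw(im,n,fork+seat,(0,0,255),s,o)
        cv2.imwrite(f"pics/ov_{n}{k}.png",im)
E
python3 - <<'E'
import cv2,numpy as np
a=[cv2.resize(cv2.imread(f"pics/ov_{n}.png"),(400,300 if 0 else 400)) for n in("top0","scene0")]
cv2.imwrite("pics/ovA.png",np.hstack(a))
a=[cv2.resize(cv2.imread(f"pics/ov_{n}.png"),(400,450)) for n in("top1","scene1")]
cv2.imwrite("pics/ovB.png",np.hstack(a))
E
```

```text
cup [ 0.5792 -0.0147  0.027 ] bail [ 0.5837 -0.0106  0.077 ]
[0.5953 0.0117 0.073 ] [ 0.5737 -0.0325  0.073 ] 0.0492655398853705
slot end (array([ 0.568 , -0.2995,  0.1934]), np.float64(0.0005631940700142077)) post [ 0.6241 -0.2984  0.2   ]
bail dir deg -115.97645842935935
```

View pics/ovA.png

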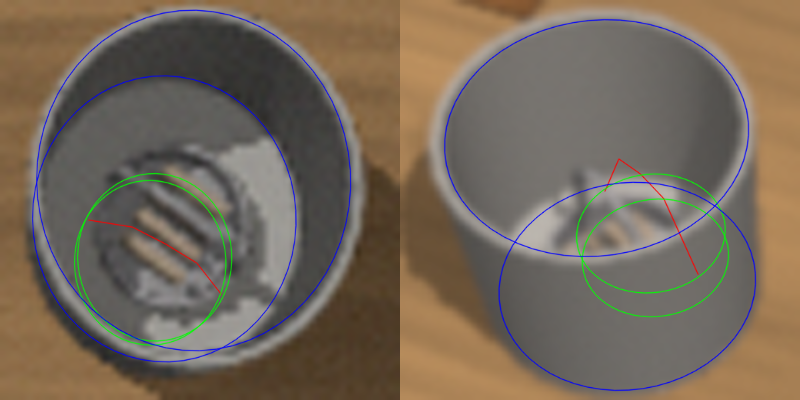

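View pics/ovB.png

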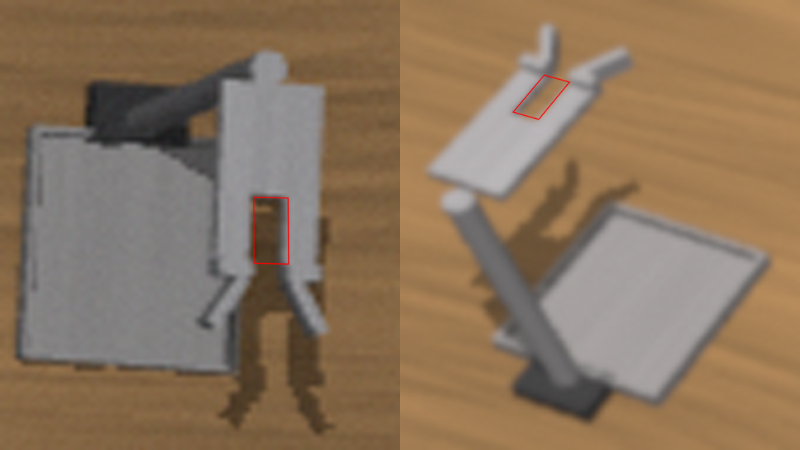

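```bash
cat > fit.py <<'E'
from ov import *
import sys
bx,by,deg,ux,uy=map(float,sys.argv[1:6])
R=rot(np.radians(deg-90));bk=np.array([bx,by,.005]);bc=np.array([ux,uy,0])
bail=np.array([[0,-30,22],[0,-14,68],[0,0,72],[0,14,68],[0,30,22]])/1000
out=[]
for n,f,(x,y,w,h,s) in(("top","top0",(295,165,60,60,6.6)),("scene","scene0",(190,190,65,65,6.1))):
    a=cv2.imread(f"pics/{f}.png")
    im=cv2.resize(a[y:y+h,x:x+w],None,fx=s,fy=s,interpolation=cv2.INTER_CUBIC);o=np.array([x,y]);im0=im.copy()
    draw(im,n,(R@bail.T).T+bk,(0,0,255),s,o)
    draw(im,n,circ(.031,.022)+bk,(0,255,0),s,o);draw(im,n,circ(.031,0)+bk,(0,255,0),s,o)
    draw(im,n,circ(.060,.130)+bc,(255,0,0),s,o);draw(im,n,circ(.054,.005)+bc,(255,0,0),s,o)
    out.append(cv2.resize(im,(400,400)))
cv2.imwrite("pics/"+sys.argv[6],np.hstack(out))
E
python3 fit.py .580 -.0135 64 .5845 -.0125 f1.png
```

```text
(no output)
```

View pics/f1.png

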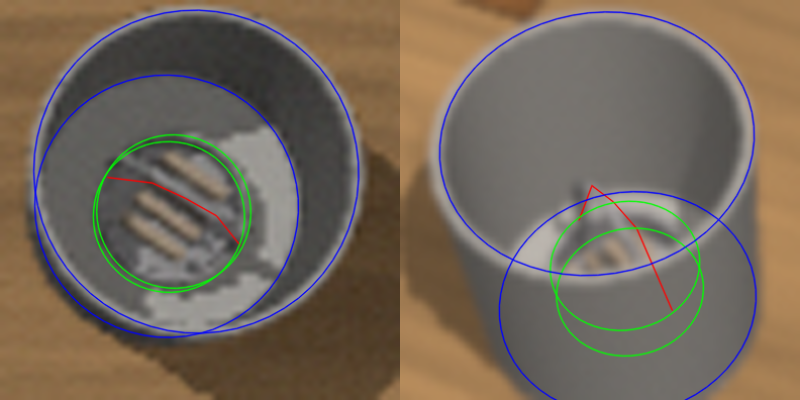

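```bash
python3 - <<'E'
import cv2,numpy as np
b=cv2.imread("pics/scene0.png")[212:238,206:242]; a=cv2.imread("pics/top0.png")[183:211,306:336]
f=lambda x,w,h:cv2.convertScaleAbs(cv2.resize(x,(w,h),interpolation=cv2.INTER_LANCZOS4),alpha=1.4,beta=-20)
cv2.imwrite("pics/raw.png",np.hstack([f(a,390,364),f(b,396,364) if 0 else cv2.copyMakeBorder(f(b,396,286),0,78,0,0,cv2.BORDER_CONSTANT)]))
E
python3 fit.py .5815 -.0155 64 .5845 -.0125 f2.png
```

```text
(no output)
```

View pics/raw.png

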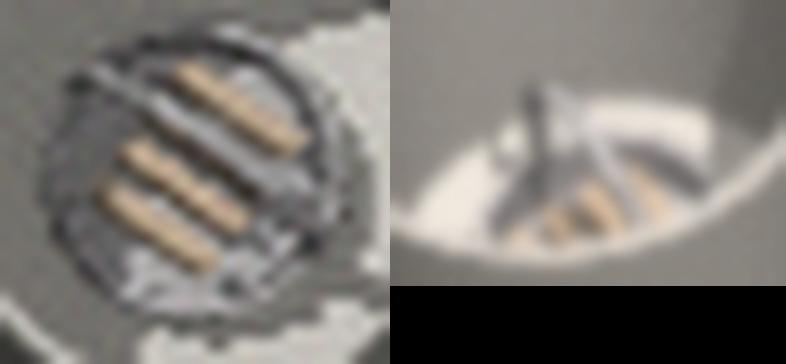

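View pics/f2.png

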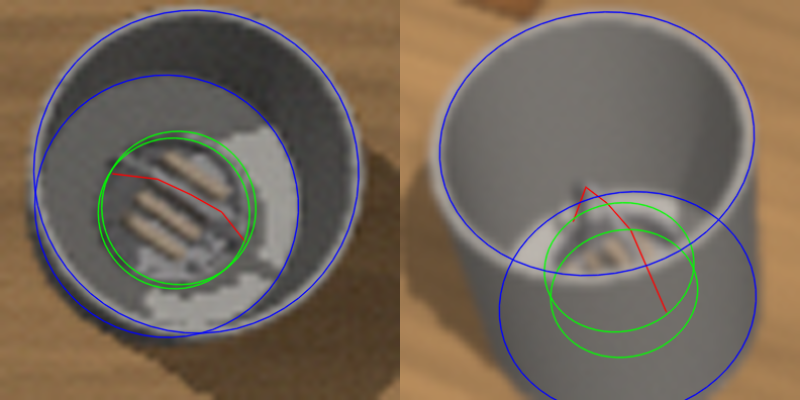

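```bash
cat > fit2.py <<'E'
from ov import *
import sys
bx,by,deg=map(float,sys.argv[1:4])
R=rot(np.radians(deg-90));bk=np.array([bx,by,.005])
bail=np.array([[0,-30,22],[0,-14,68],[0,0,72],[0,14,68],[0,30,22]])/1000
out=[]
for n,(x,y,w,h) in(("top",(306,183,30,28)),("scene",(206,212,30,28))):
    a=cv2.imread(f"pics/{n}0.png");s=13
    im=cv2.convertScaleAbs(cv2.resize(a[y:y+h,x:x+w],None,fx=s,fy=s,interpolation=cv2.INTER_LANCZOS4),alpha=1.4,beta=-20);o=np.array([x,y])
    draw(im,n,(R@bail.T).T+bk,(0,0,255),s,o)
    draw(im,n,circ(.031,.022)+bk,(0,255,0),s,o)
    out.append(im)
cv2.imwrite("pics/"+sys.argv[4],np.hstack(out))
E
python3 fit2.py .580 -.0140 57 g1.png; python3 fit2.py .580 -.0160 57 g2.png
```

```text
(no output)
```

View pics/g1.png

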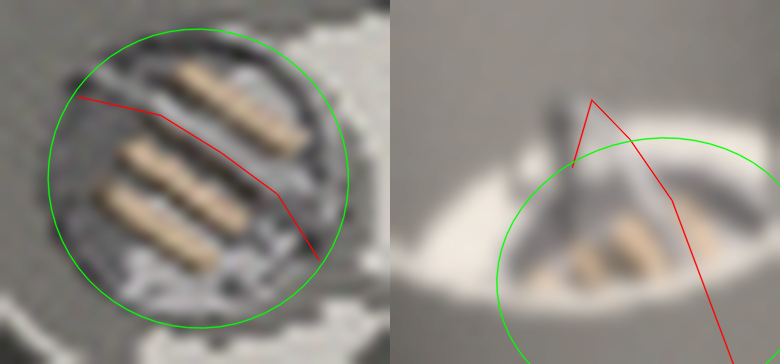

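View pics/g2.png

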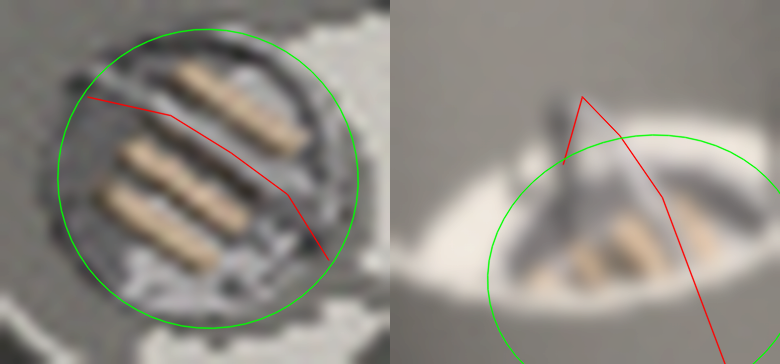

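```bash
python3 fit2.py .583 -.0150 66 g3.png; python3 fit2.py .584 -.0165 70 g4.png
```

```text
(no output)
```

View pics/g3.png

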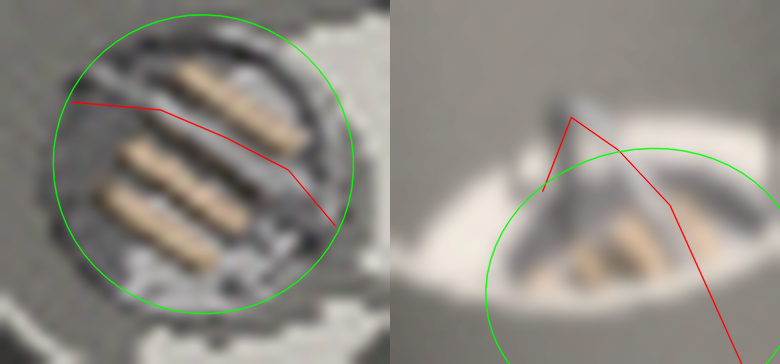

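View pics/g4.png

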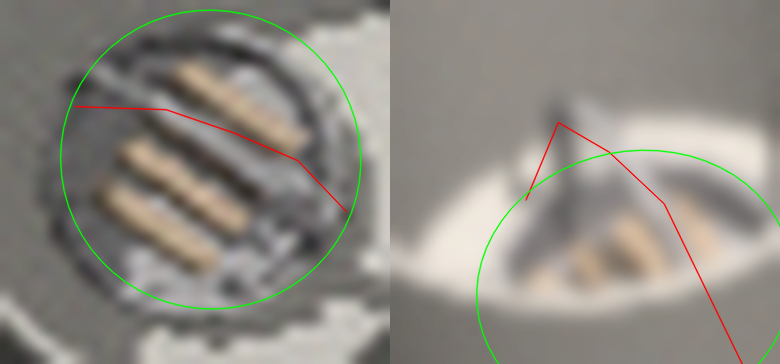

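```bash
python3 - <<'E'
from ov import *
for t in [(322,193.6),(321,193.2),(323,194.2)]:
  for s in [(219.7,219.5),(220.5,219.7)]:
    print(t,s,tri(s,t))
    print(onz("top",*t,.077),onz("scene",*s,.077))
E
python3 fit2.py .5825 -.0135 58 g5.png
```

```text
(322, 193.6) (219.7, 219.5) (array([ 0.5823, -0.0166,  0.0912]), np.float64(0.011184396855227631))
[ 0.5817 -0.0127  0.077 ] [ 0.5765 -0.027   0.077 ]
(322, 193.6) (220.5, 219.7) (array([ 0.582 , -0.0157,  0.0904]), np.float64(0.009234134178833914))
[ 0.5817 -0.0127  0.077 ] [ 0.5763 -0.0249  0.077 ]
(321, 193.2) (219.7, 219.5) (array([ 0.5834, -0.0147,  0.0939]), np.float64(0.013159475677365888))
[ 0.5826 -0.0101  0.077 ] [ 0.5765 -0.027   0.077 ]
(321, 193.2) (220.5, 219.7) (array([ 0.5831, -0.0139,  0.093 ]), np.float64(0.011216466858106724))
[ 0.5826 -0.0101  0.077 ] [ 0.5763 -0.0249  0.077 ]
(323, 194.2) (219.7, 219.5) (array([ 0.5808, -0.0186,  0.0879]), np.float64(0.009388297201255343))
[ 0.5802 -0.0153  0.077 ] [ 0.5765 -0.027   0.077 ]
(323, 194.2) (220.5, 219.7) (array([ 0.5805, -0.0178,  0.087 ]), np.float64(0.007429397715371078))
[ 0.5802 -0.0153  0.077 ] [ 0.5763 -0.0249  0.077 ]
```

View pics/g5.png

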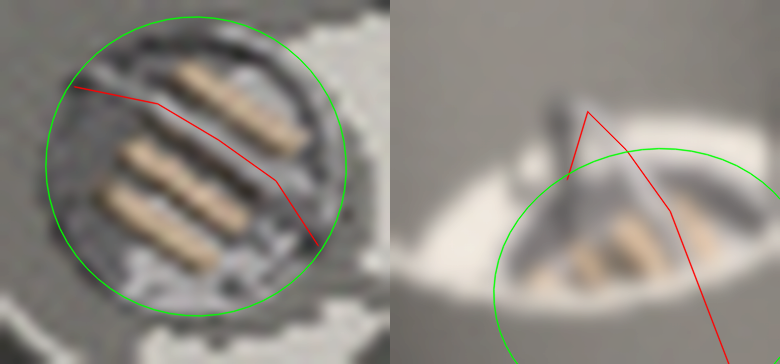

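```bash
cat > go.py <<'E'
# prints tool-frame shift+roll from present pose to target: x y z yaw_deg(tool x) 
from cell import r
import numpy as np,sys
from scipy.spatial.transform import Rotation as Ro
s=r.state();R=Ro.from_quat(s["ee_rot"]).as_matrix();p=np.array(s["position"])
yaw=np.degrees(np.arctan2(R[1,0],R[0,0]))
print("t",round(s["t"],2),"tcp",p.round(4),"yaw",round(yaw,2),"tilt",round(np.degrees(np.arccos(-R[2,2])),2),"q",np.round(s["q"],3),"F",np.round(s["ft_force"],2),"open",round(float(s["opening"]),4))
if len(sys.argv)>1:
    x,y,z,w=map(float,sys.argv[1:5]);d=R.T@(np.array([x,y,z])-p)
    print("shift",d.round(4),"roll",round(-np.radians((w-yaw+180)%360-180),3))
E
python3 go.py .4555 .2705 .15 5.5
```

```text
t 0.9 tcp [ 0.1149 -0.4866  0.2313] yaw 13.28 tilt 0.0 q [-1.339  0.241  0.005  1.335  0.     1.571] F [ 1.11 -0.33  0.03] open 0.0858
shift [ 0.5055 -0.6586  0.0813] roll 0.136
```

```bash
python3 -m handwheel '[1,0.15,-0.2,0,0, 1,0.15,-0.2,0,0, 1,0.15,-0.2,0,0, 1,0.3,-0.4,0,0.05, 1,0.3,-0.4,0,0.05, 1,0.3,-0.4,0,0.05, 1,0.3,-0.4,0,0.05, 1,0.4,-0.53,0.02,0.05, 1,0.5,-0.65,0.03,0.136, 1,0.5,-0.65,0.05,0.136]' 60; python3 go.py .4555 .2705 .13 5.5
```

```text
t: 1.9
position: [0.3157, -0.034, 0.2202]
ee_rot: [0.999, 0.047, 0.001, 0.0]
ft_force: [0.7, -0.2, -0.2]
opening: 0.0854
t 1.9 tcp [ 0.3157 -0.034   0.2202] yaw 5.38 tilt 0.17 q [-0.107 -0.123 -0.416  1.275 -0.     2.941] F [ 0.68 -0.2  -0.2 ] open 0.0854
shift [ 0.1675 -0.2901  0.0904] roll -0.002
```

```bash
python3 -m handwheel '[1,0.03,-0.05,0,-0.15, 1,0.06,-0.1,0,-0.3, 1,0.09,-0.14,0,-0.45, 1,0.12,-0.19,0,-0.6, 1,0.14,-0.24,0.0,-0.75, 1,0.167,-0.29,0.02,-0.9, 1,0.167,-0.29,0.03,-1.05, 1,0.167,-0.29,0.04,-1.2, 1,0.167,-0.29,0.05,-1.35, 1,0.167,-0.29,0.05,-1.5]' 60; python3 go.py .4555 .2705 .13 185.5
```

```text
t: 2.9
position: [0.4539, 0.2703, 0.1682]
ee_rot: [0.696, 0.718, -0.001, 0.001]
ft_force: [-1.3, 0.1, 0.3]
opening: 0.0854
t 2.9 tcp [0.4539 0.2703 0.1682] yaw 91.74 tilt 0.17 q [ 5.380e-01  3.330e-01 -3.700e-02  1.203e+00 -2.000e-03  2.079e+00] F [-1.32  0.07  0.35] open 0.0854
shift [0.0002 0.0017 0.0382] roll -1.636
```

```bash
python3 -m handwheel '[1,0,0.0017,0,-0.15, 1,0,0.0017,0,-0.3, 1,0,0.0017,0,-0.45, 1,0,0.0017,0,-0.6, 1,0,0.0017,0,-0.75, 1,0,0.0017,0,-0.9, 1,0,0.0017,0,-1.05, 1,0,0.0017,0,-1.2, 1,0,0.0017,0,-1.35, 1,0,0.0017,0,-1.5]'; python3 go.py .4555 .2705 .043 185.5
python3 - <<'E'
from ov import *
im=r.get_image("scene");cv2.imwrite("pics/a1.png",cv2.resize(cv2.cvtColor(im,cv2.COLOR_RGB2BGR)[130:300,260:450],None,fx=3,fy=3))
E
```

```text
t: 3.9
position: [0.4556, 0.2704, 0.1682]
ee_rot: [0.021, 1.0, -0.001, -0.0]
ft_force: [-0.0, -0.5, -1.0]
opening: 0.0854
t 3.9 tcp [0.4556 0.2704 0.1682] yaw 177.62 tilt 0.17 q [ 0.537  0.336 -0.032  1.205 -0.002  0.578] F [-0.02 -0.52 -0.97] open 0.0854
shift [0.     0.0005 0.1252] roll -0.138
```

View pics/a1.png

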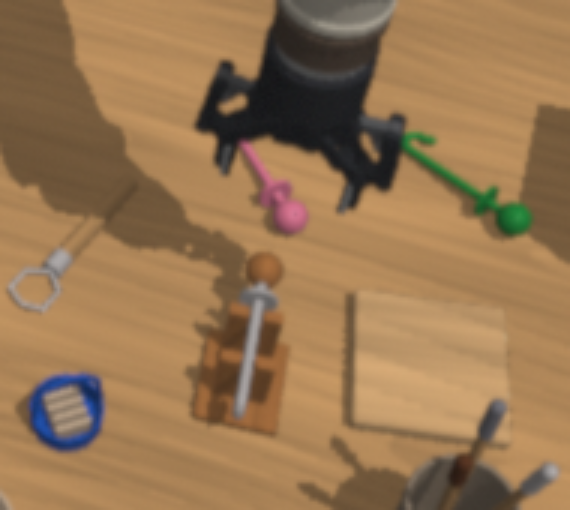

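```bash
python3 -m handwheel '[1,0,0.0005,0.04,-0.138, 1,0,0.0005,0.08,-0.138, 1,0,0.0005,0.11,-0.138, 1,0,0.0005,0.125,-0.138, 1,0,0.0005,0.125,-0.138, 1,0,0.0005,0.125,-0.138]' 100; python3 go.py .4555 .2705 .043 185.5
python3 - <<'E'
from ov import *
for n in("scene","top"):
    im=r.get_image(n);c=(260,130,450,300) if n=="scene" else (150,170,280,290)
    cv2.imwrite(f"pics/a2{n}.png",cv2.resize(cv2.cvtColor(im,cv2.COLOR_RGB2BGR)[c[1]:c[3],c[0]:c[2]],None,fx=3.3,fy=3.3))
E
```

```text
t: 4.55
position: [0.4558, 0.2707, 0.0435]
ee_rot: [-0.049, 0.999, -0.001, -0.0]
ft_force: [0.9, -0.6, 1.2]
opening: 0.0847
t 4.55 tcp [0.4558 0.2707 0.0435] yaw -174.33 tilt 0.17 q [ 0.537  0.457 -0.207  0.908 -0.002  0.438] F [ 0.93 -0.62  1.24] open 0.0847
shift [ 0.0003 -0.0001  0.0005] roll 0.003
```

View pics/a2scene.png

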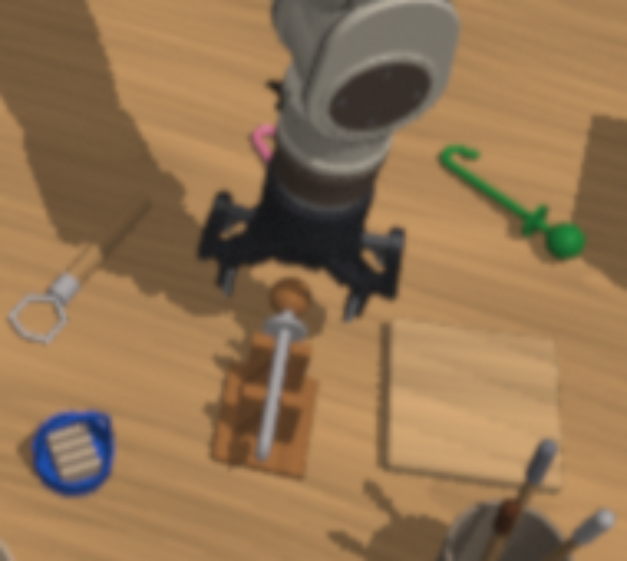

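View pics/a2top.png

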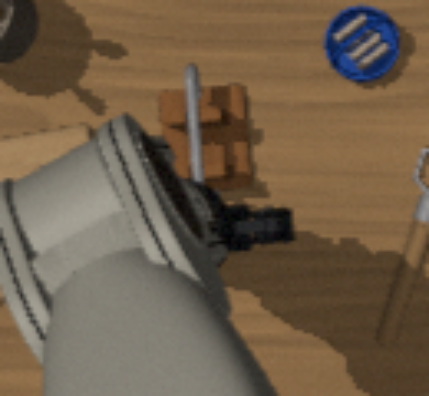

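```bash
python3 -m handwheel '[-1,0,0,0,0, -1,0,0,0,0, -1,0,0,0,0, -1,0,0,0,0, -1,0,0,0,0, -1,0,0,0,0, -1,0,0,0,0, -1,0,0,0,0]' 100; python3 go.py
```

```text
t: 5.45
position: [0.4568, 0.2713, 0.0448]
ee_rot: [-0.05, 0.999, -0.001, 0.001]
ft_force: [0.1, -0.2, 3.3]
opening: 0.0277
t 5.45 tcp [0.4568 0.2713 0.0448] yaw -174.3 tilt 0.15 q [ 0.537  0.455 -0.206  0.908 -0.002  0.438] F [ 0.07 -0.17  3.31] open 0.0277
```

```bash
python3 - <<'E'
from ov import *
for n in("scene",):
    im=r.get_image(n);c=(290,180,390,280)
    cv2.imwrite(f"pics/a3{n}.png",cv2.resize(cv2.cvtColor(im,cv2.COLOR_RGB2BGR)[c[1]:c[3],c[0]:c[2]],None,fx=6,fy=6,interpolation=2))
E
python3 go.py
```

```text
t 5.5 tcp [0.4568 0.2714 0.0448] yaw -174.3 tilt 0.14 q [ 0.537  0.455 -0.206  0.908 -0.002  0.438] F [0.29 0.34 2.78] open 0.028
```

View pics/a3scene.png

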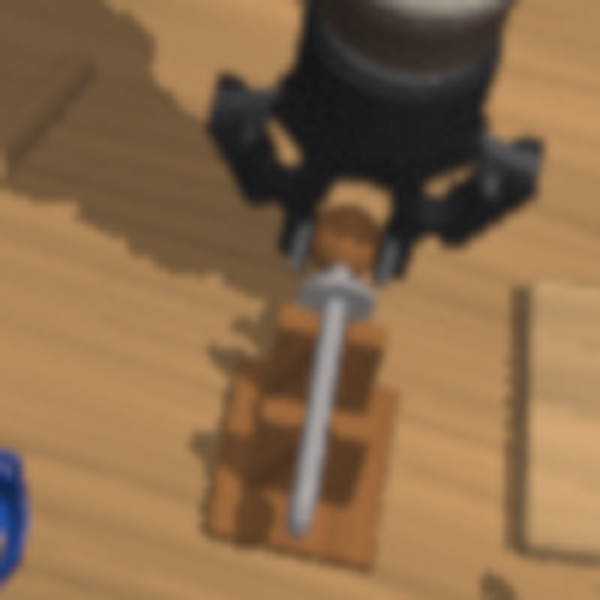

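```bash
python3 -m handwheel '[-1,0,0,-0.02,0, -1,0,0,-0.04,0, -1,0,0,-0.07,0, -1,0,0,-0.1,0, -1,0,0,-0.13,0, -1,0,0,-0.16,0, -1,0,0,-0.19,0, -1,0,0,-0.2,0, -1,0,0,-0.2,0]' 100; python3 go.py
python3 - <<'E'
from ov import *
for n in("scene",):
    im=r.get_image(n);c=(270,110,420,280)
    cv2.imwrite(f"pics/a4{n}.png",cv2.resize(cv2.cvtColor(im,cv2.COLOR_RGB2BGR)[c[1]:c[3],c[0]:c[2]],None,fx=3.5,fy=3.5,interpolation=2))
E
```

```text
t: 6.4
position: [0.4569, 0.2719, 0.2454]
ee_rot: [-0.05, 0.999, -0.0, 0.002]
ft_force: [-0.3, 0.5, -2.5]
opening: 0.0278
t 6.4 tcp [0.4569 0.2719 0.2454] yaw -174.3 tilt 0.23 q [ 0.538  0.296  0.116  1.387 -0.002  0.439] F [-0.25  0.53 -2.53] open 0.0278
```

View pics/a4scene.png

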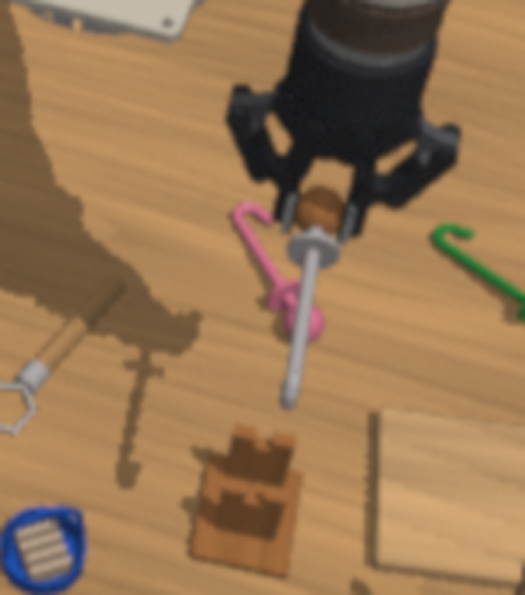

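```bash
python3 -m handwheel '[-1,0,0,0,0, -1,0,0,0,0, -1,0,0,0,0]' 25; python3 go.py
python3 - <<'E'
from ov import *
for n in("scene",):
    im=r.get_image(n);c=(270,110,420,280)
    cv2.imwrite(f"pics/a5{n}.png",cv2.resize(cv2.cvtColor(im,cv2.COLOR_RGB2BGR)[c[1]:c[3],c[0]:c[2]],None,fx=3.5,fy=3.5,interpolation=2))
E
```

```text
t: 6.75
position: [0.4555, 0.271, 0.2422]
ee_rot: [-0.05, 0.999, -0.002, -0.001]
ft_force: [0.5, -0.4, -2.2]
opening: 0.028
t 6.75 tcp [0.4555 0.271  0.2422] yaw -174.3 tilt 0.2 q [ 0.538  0.299  0.111  1.386 -0.002  0.439] F [ 0.46 -0.41 -2.2 ] open 0.028
```

View pics/a5scene.png

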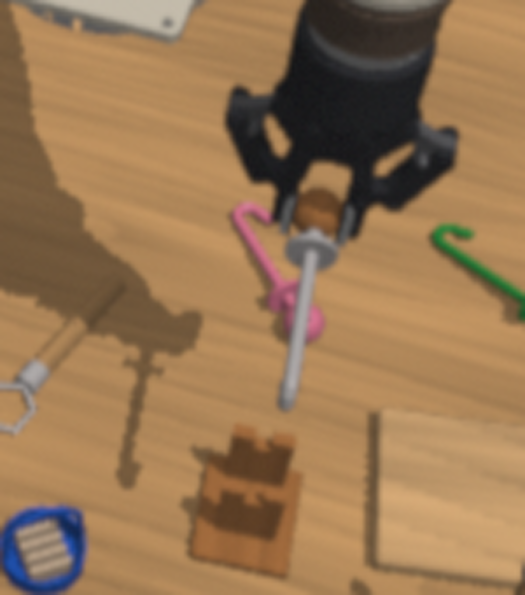

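```bash
python3 -m handwheel '[-1,0,0,0,0, -1,0,0,0,0, -1,0,0,0,0, -1,0,0,0,0, -1,0,0,0,0]' 20; python3 go.py
python3 - <<'E'
from ov import *
for n in("scene",):
    im=r.get_image(n);c=(270,110,420,280)
    cv2.imwrite(f"pics/a6{n}.png",cv2.resize(cv2.cvtColor(im,cv2.COLOR_RGB2BGR)[c[1]:c[3],c[0]:c[2]],None,fx=3.5,fy=3.5,interpolation=2))
E
```

```text
t: 7.3
position: [0.4558, 0.2712, 0.2427]
ee_rot: [-0.05, 0.999, -0.001, -0.0]
ft_force: [-0.6, 0.8, -1.9]
opening: 0.0279
t 7.3 tcp [0.4558 0.2712 0.2427] yaw -174.31 tilt 0.16 q [ 0.538  0.298  0.112  1.386 -0.002  0.439] F [-0.56  0.8  -1.87] open 0.0279
```

View pics/a6scene.png

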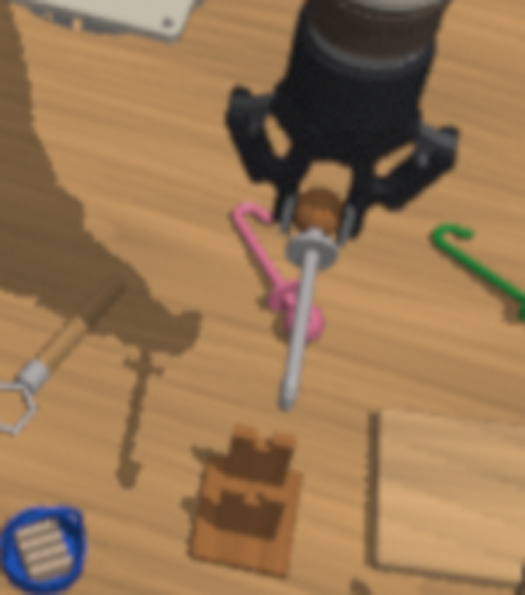

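```bash
python3 -m handwheel '[-0.5,0,0,0,0, -0.5,0,0,0,0]' 20; python3 -m handwheel '[-0.42,0,0,0,0, -0.42,0,0,0,0]' 20;python3 -m handwheel '[-0.38,0,0,0,0, -0.38,0,0,0,0]' 20
python3 - <<'E'
from ov import *
for n in("scene",):
    im=r.get_image(n);c=(270,110,420,280)
    cv2.imwrite(f"pics/a7{n}.png",cv2.resize(cv2.cvtColor(im,cv2.COLOR_RGB2BGR)[c[1]:c[3],c[0]:c[2]],None,fx=3.5,fy=3.5,interpolation=2))
E
```

```text
t: 7.55
position: [0.4558, 0.2712, 0.2428]
ee_rot: [-0.05, 0.999, -0.001, -0.0]
ft_force: [0.6, -0.3, -2.4]
opening: 0.0277
t: 7.75
position: [0.4557, 0.2712, 0.2428]
ee_rot: [-0.05, 0.999, -0.001, -0.0]
ft_force: [-0.3, 0.0, -1.6]
opening: 0.0279
t: 7.95
position: [0.4558, 0.2712, 0.2428]
ee_rot: [-0.05, 0.999, -0.001, -0.0]
ft_force: [-0.3, -0.8, -2.3]
opening: 0.0276
```

View pics/a7scene.png

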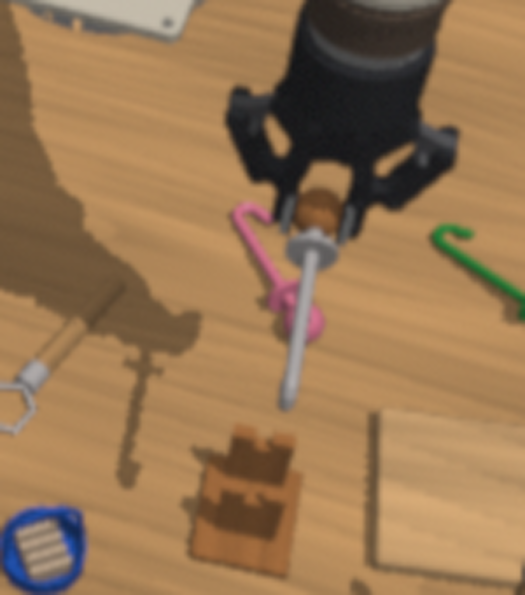

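```bash
python3 -m handwheel '[-0.35,0,0,0,0, -0.35,0,0,0,0]' 20|tail -1;python3 -m handwheel '[-0.335,0,0,0,0, -0.335,0,0,0,0]' 20|tail -1
python3 -m handwheel '[-0.32,0,0,0,0, -0.32,0,0,0,0]' 20|tail -2
python3 - <<'E'
from ov import *
for n in("scene",):
    im=r.get_image(n);c=(270,110,420,280)
    cv2.imwrite(f"pics/a8{n}.png",cv2.resize(cv2.cvtColor(im,cv2.COLOR_RGB2BGR)[c[1]:c[3],c[0]:c[2]],None,fx=3.5,fy=3.5,interpolation=2))
E
```

```text
opening: 0.0282
opening: 0.0286
ft_force: [0.5, 0.1, -2.1]
opening: 0.0292
```

View pics/a8scene.png

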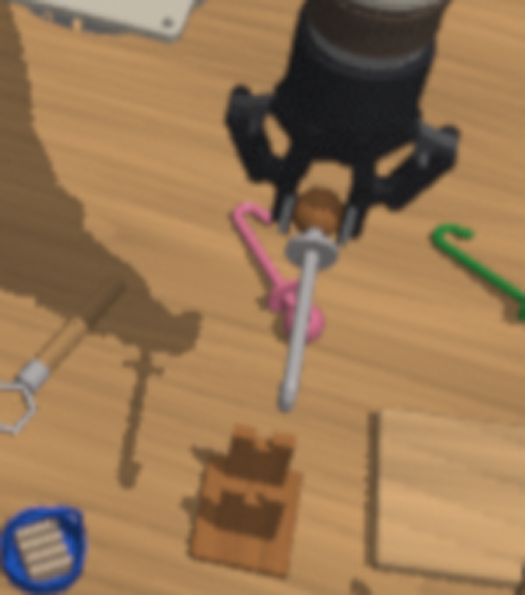

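```bash
cat > snap.py <<'E'
from ov import *
import sys
im=r.get_image("scene");c=(270,110,420,280)
cv2.imwrite(f"pics/{sys.argv[1]}.png",cv2.resize(cv2.cvtColor(im,cv2.COLOR_RGB2BGR)[c[1]:c[3],c[0]:c[2]],None,fx=3.5,fy=3.5,interpolation=2))
E
python3 -m handwheel '[-0.305,0,0,0,0, -0.305,0,0,0,0]' 20|tail -2;python3 -m handwheel '[-0.295,0,0,0,0, -0.295,0,0,0,0]' 20|tail -2
python3 snap.py a9
```

```text
ft_force: [-0.6, 0.0, -2.7]
opening: 0.0297
ft_force: [-0.7, 0.5, -1.1]
opening: 0.0306
```

View pics/a9.png

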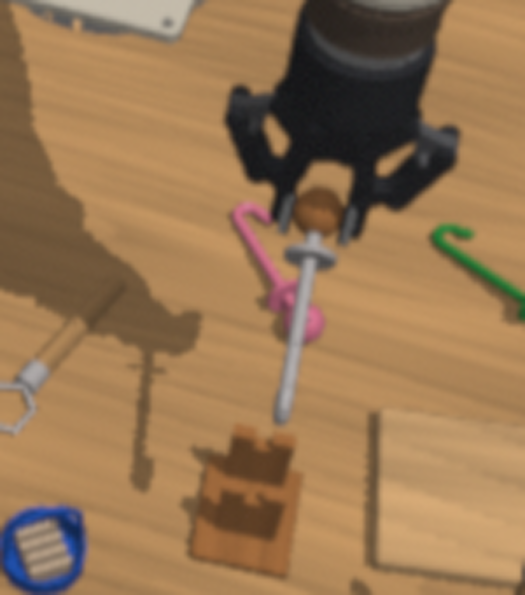

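It has begun to tilt down, about 20–30°. I'll wait here at this opening.

```bash

python3 -m handwheel '[-0.295,0,0,0,0, -0.295,0,0,0,0]' 20|tail -2
python3 snap.py a10
```

```text
ft_force: [0.6, -0.3, -2.1]
opening: 0.03
```

View pics/a10.png

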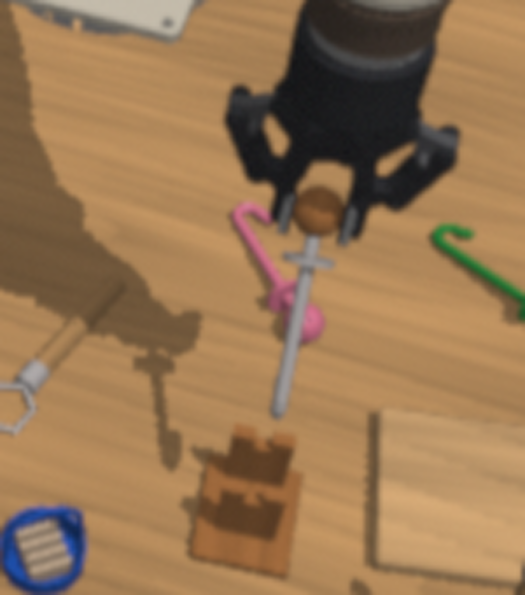

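```bash

python3 -m handwheel '[-0.295,0,0,0,0, -0.295,0,0,0,0, -0.29,0,0,0,0, -0.29,0,0,0,0]' 20|tail -2
python3 snap.py a11
```

```text
ft_force: [0.4, -0.3, -2.1]
opening: 0.0304
```

View pics/a11.png

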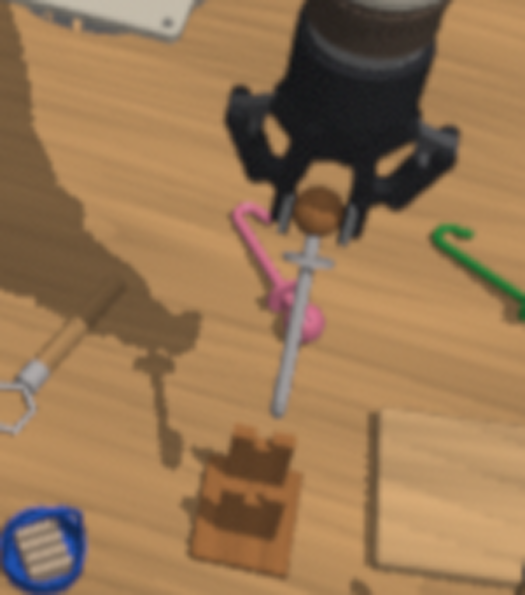

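```bash

python3 -m handwheel '[-0.283,0,0,0,0, -0.283,0,0,0,0]' 20|tail -2; python3 -m handwheel '[-0.276,0,0,0,0, -0.276,0,0,0,0]' 20|tail -2
python3 snap.py a12
```

```text
ft_force: [0.7, -1.0, -1.7]
opening: 0.0306
ft_force: [-1.3, 0.4, -1.5]
opening: 0.0311
```

View pics/a12.png

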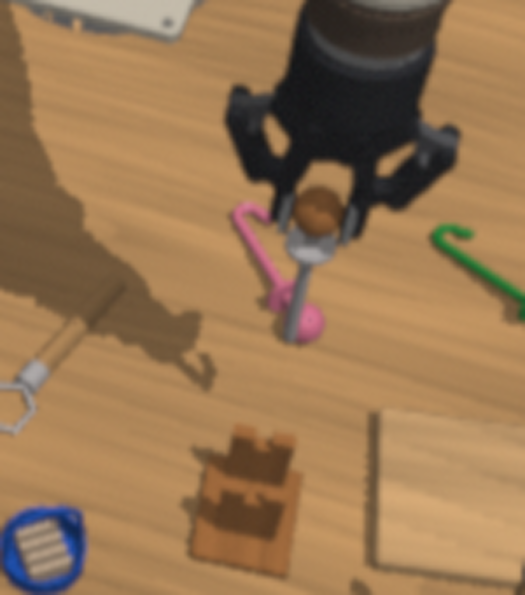

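```bash

python3 -m handwheel '[-0.274,0,0,0,0, -0.274,0,0,0,0, -0.274,0,0,0,0]' 20|tail -2
python3 snap.py a13
```

```text
ft_force: [0.7, 0.1, -2.0]
opening: 0.0312
```

View pics/a13.png

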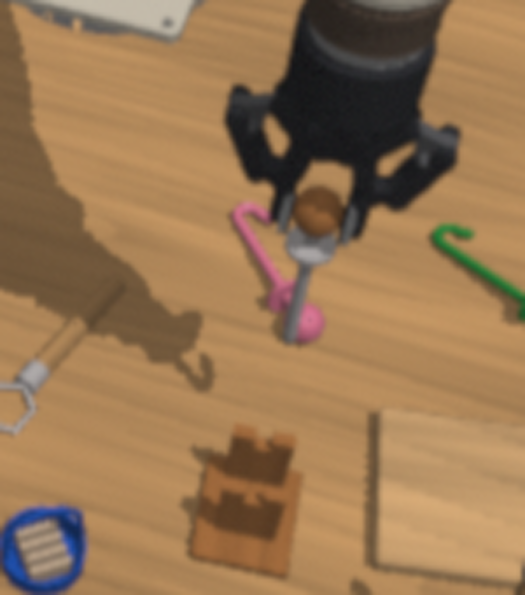

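```bash
cat > rodov.py <<'E'
# overlay rod model at tilts (deg, + = hook toward tip side d) on a scene image: args out ballx y z dyaw tilts...
from ov import *
import sys
out=sys.argv[1];b=np.array(list(map(float,sys.argv[2:5])));dy=np.radians(float(sys.argv[5]));tl=list(map(float,sys.argv[6:]))
a=np.linspace(0,np.pi,13)
P2=np.array([[0,0]]+[[0.010-0.010*np.cos(t),-(0.120+0.010*np.sin(t))] for t in a]+[[.028,-.107]])  # (toward tip, up)
d=np.array([np.cos(dy),np.sin(dy),0])
outs=[]
for n in ("scene","top"):
    im=cv2.cvtColor(r.get_image(n),cv2.COLOR_RGB2BGR)
    c=proj(n,b-[0,0,.06]);x,y=(c-55).astype(int);x=max(x,0);y=max(y,0);s=3.6;o=np.array([x,y])
    im=cv2.resize(im[y:y+110,x:x+110],None,fx=s,fy=s,interpolation=2);im0=im.copy()
    for k,t in enumerate(tl):
        th=np.radians(t);u=np.array([P2[:,0]*np.cos(th)-P2[:,1]*np.sin(th),P2[:,0]*np.sin(th)+P2[:,1]*np.cos(th)])
        draw(im,n,b+u[0][:,None]*d+u[1][:,None]*np.array([0,0,1]),[(0,0,255),(0,255,0),(255,0,0)][k],s,o)
    if n=="scene": outs+=[im0,im]
cv2.imwrite(f"pics/{out}.png",np.hstack(outs))
E
python3 rodov.py b1 .4558 .2712 .262 185.7 0 -12 12
```

```text
(no output)
```

View pics/b1.png

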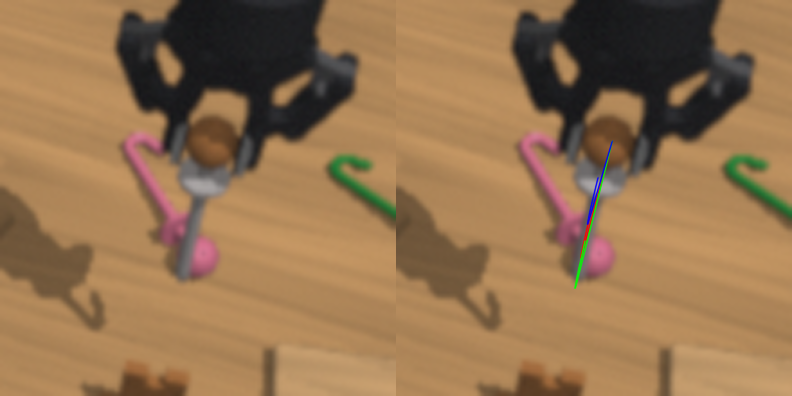

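```bash

python3 -m handwheel '[-0.268,0,0,0,0, -0.268,0,0,0,0]' 20|tail -2;python3 -m handwheel '[-0.262,0,0,0,0, -0.262,0,0,0,0]' 20|tail -2
python3 rodov.py b2 .4558 .2712 .262 185.7 -3 -12 
```

```text
ft_force: [0.0, -0.7, -2.2]
opening: 0.0309
ft_force: [-0.8, 0.5, -1.6]
opening: 0.0317
```

View pics/b2.png

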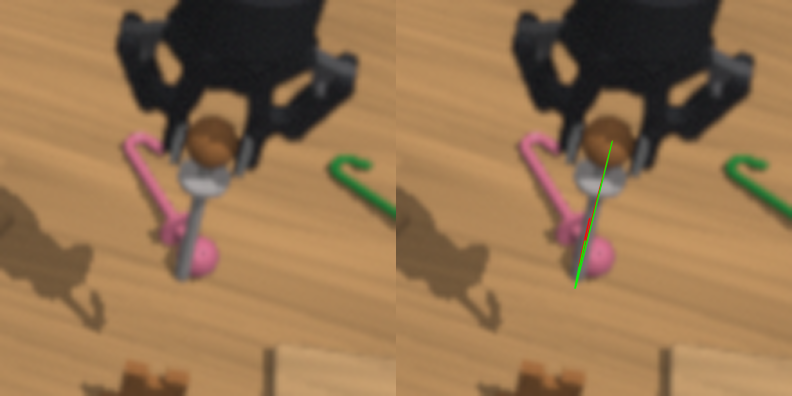

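```bash
python3 - <<'E'
from ov import *
b=np.array([.4558,.2712,.262]);d=np.array([np.cos(np.radians(185.7)),np.sin(np.radians(185.7)),0]);z=np.array([0,0,1])
c=proj("scene",b-[0,0,.06]);o=(c-55).astype(int);print(c,o)
for t in(-15,-12,-9,-6,-3,0,3):
    th=np.radians(t);R=lambda a,u:b+(a*np.cos(th)-u*np.sin(th))*d+(a*np.sin(th)+u*np.cos(th))*z
    f=lambda X:((proj("scene",X)-o)*3.6).round(0)
    print(t,"bend outer",f(R(.0,-.120)),f(R(.003,-.127)),"collar lower",f(R(0,-.032)),"ball",f(b))
E
```

```text
[357.1362 186.341 ] [302 131]
-15 bend outer [178. 288.] [176. 293.] collar lower [204. 181.] ball [215. 139.]
-12 bend outer [179. 282.] [177. 286.] collar lower [204. 180.] ball [215. 139.]
-9 bend outer [180. 275.] [179. 279.] collar lower [205. 178.] ball [215. 139.]
-6 bend outer [181. 268.] [180. 272.] collar lower [205. 176.] ball [215. 139.]
-3 bend outer [183. 261.] [182. 264.] collar lower [205. 174.] ball [215. 139.]
0 bend outer [184. 253.] [183. 256.] collar lower [206. 172.] ball [215. 139.]
3 bend outer [185. 246.] [185. 248.] collar lower [206. 170.] ball [215. 139.]
```

```bash

python3 -m handwheel '[-0.257,0,0,0,0, -0.257,0,0,0,0]' 20|tail -2
python3 rodov.py b3 .4558 .2712 .262 185.7 -3 -12 
```

```text
ft_force: [0.4, -0.3, 0.4]
opening: 0.0319
```

View pics/b3.png

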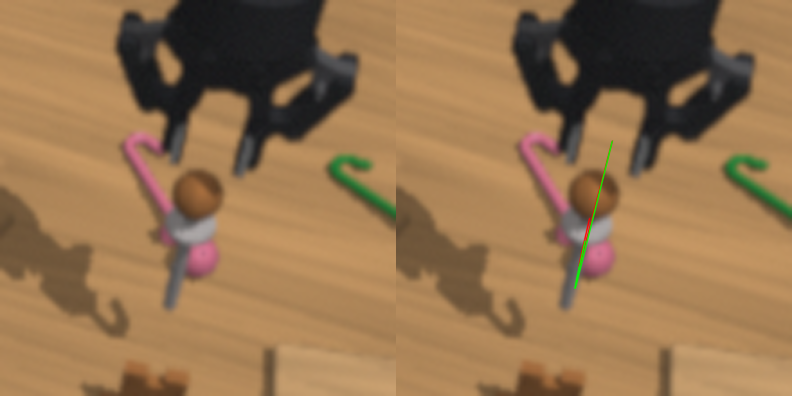

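```bash

python3 -m handwheel '[-0.1,0,0,0.05,0, -0.1,0,0,0.1,0, -0.22,0,0,0.127,0, -1,0,0,0.127,0, -1,0,0,0.127,0, -1,0,0,0.127,0]' 60
python3 snap.py b4
```

```text
t: 12.1
position: [0.4577, 0.2721, 0.1186]
ee_rot: [-0.05, 0.999, -0.0, 0.002]
ft_force: [0.3, 0.9, -1.1]
opening: -0.0002
```

View pics/b4.png

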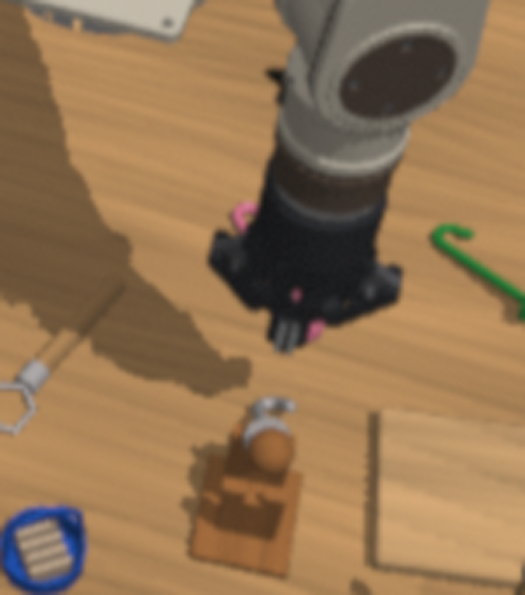

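```bash

python3 -m handwheel '[-0.2,0,0,-0.03,0, 0.2,0,0,-0.08,0, 0.2,0,0,-0.12,0, 0.2,0,0,-0.15,0, 0.2,0.05,0,-0.15,0, 0.2,0.1,0,-0.15,0, 0.2,0.1,0,-0.15,0]' 60
python3 - <<'E'
from ov import *
for n,c in(("scene",(290,180,410,280)),("top",(170,170,290,270))):
    im=r.get_image(n);cv2.imwrite(f"pics/c1{n}f.png",cv2.cvtColor(im,cv2.COLOR_RGB2BGR))
    cv2.imwrite(f"pics/c1{n}.png",cv2.resize(cv2.cvtColor(im,cv2.COLOR_RGB2BGR)[c[1]:c[3],c[0]:c[2]],None,fx=6,fy=6,interpolation=2))
E
```

```text
t: 12.85
position: [0.3523, 0.2604, 0.2697]
ee_rot: [-0.051, 0.999, -0.0, 0.001]
ft_force: [0.4, 0.2, 0.3]
opening: 0.0515
```

View pics/c1scene.png

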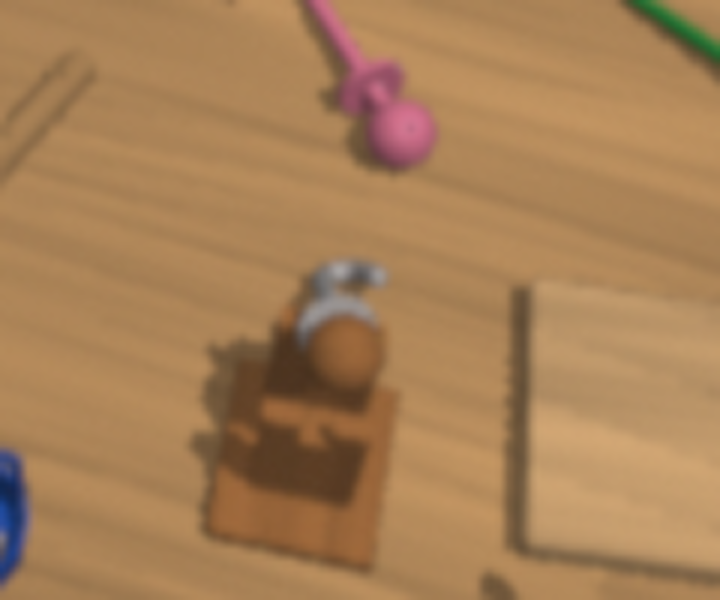

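View pics/c1top.png

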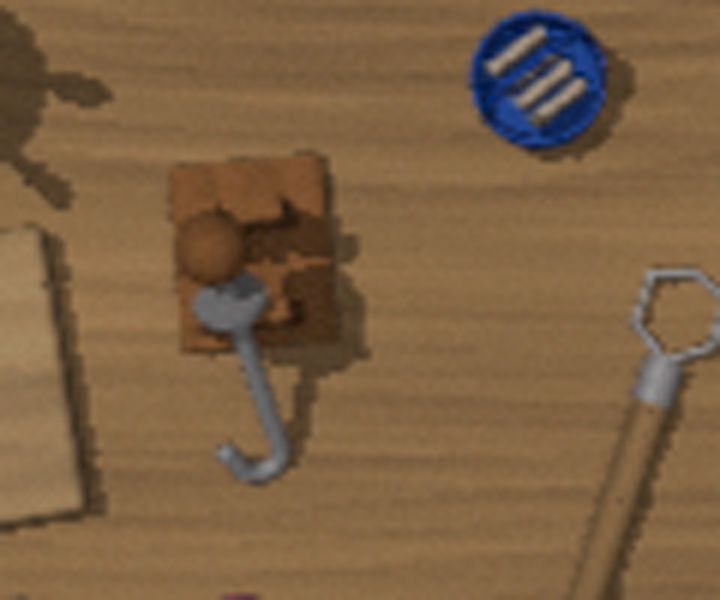

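```bash
python3 - <<'E'
from ov import *
b,e=tri((347.8,238.7),(205.3,211.2));print("ball",b,e)
s=onz("top",170+262/6,170+462/6,.006);print("saddle",s)
t=onz("top",170+222/6,170+452/6,.012);print("tip",t)
sh=onz("top",170+288/6,170+440/6,.006);print("shank low",sh)
u=sh-b;print(u,np.linalg.norm(u),np.degrees(np.arctan2(u[1],u[0])),np.degrees(np.arctan2(-u[2],np.hypot(*u[:2]))))
E
python3 go.py
```

```text
ball [0.5282 0.2841 0.0915] 0.0012948280039678645
saddle [0.4377 0.2711 0.006 ]
tip [0.4418 0.2883 0.012 ]
shank low [0.4478 0.2598 0.006 ]
[-0.0804 -0.0244 -0.0855] 0.11987671312874103 -163.1470316639482 45.49146240865989
t 12.95 tcp [0.3575 0.2625 0.2705] yaw -174.23 tilt 0.53 q [ 0.635  0.107 -0.057  1.398 -0.003  0.535] F [ 0.61 -0.35 -0.21] open 0.0513
```

```bash
python3 go.py .5282 .2841 .15 197
```

```text
t 12.95 tcp [0.3575 0.2625 0.2705] yaw -174.23 tilt 0.53 q [ 0.635  0.107 -0.057  1.398 -0.003  0.535] F [ 0.61 -0.35 -0.21] open 0.0513
shift [-0.171  0.004  0.122] roll -0.196
```

```bash
python3 -m handwheel '[1,-0.04,0.001,0,-0.1, 1,-0.08,0.002,0,-0.196, 1,-0.13,0.003,0.0,-0.196, 1,-0.171,0.004,0.03,-0.196, 1,-0.171,0.004,0.07,-0.196, 1,-0.171,0.004,0.1,-0.196, 1,-0.171,0.004,0.1,-0.196, 1,-0.171,0.004,0.1,-0.196]' 100;python3 go.py .5282 .2841 .0755 197
python3 - <<'E'
from ov import *
for n,c in(("scene",(290,150,410,280)),("top",(170,170,290,270))):
    im=r.get_image(n)
    cv2.imwrite(f"pics/c2{n}.png",cv2.resize(cv2.cvtColor(im,cv2.COLOR_RGB2BGR)[c[1]:c[3],c[0]:c[2]],None,fx=4,fy=4,interpolation=2))
E
```

```text
t: 13.75
position: [0.5293, 0.2841, 0.1726]
ee_rot: [-0.147, 0.989, 0.001, 0.005]
ft_force: [0.4, 1.1, 1.1]
opening: 0.0855
t 13.75 tcp [0.5293 0.2841 0.1726] yaw -163.04 tilt 0.57 q [ 0.493  0.461  0.17   1.269 -0.002  0.197] F [0.4  1.08 1.1 ] open 0.0855
shift [0.002  0.0003 0.0971] roll -0.001
```

View pics/c2scene.png

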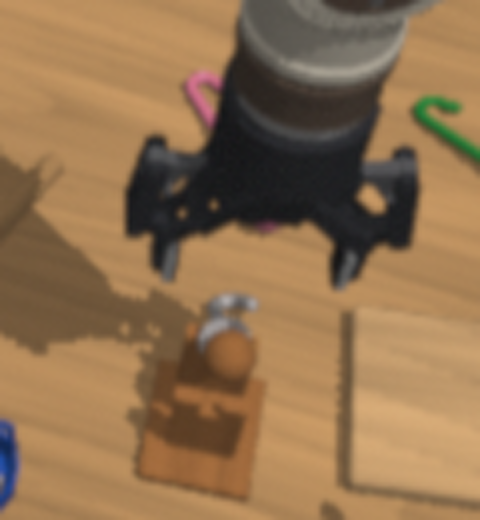

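```bash
python3 -m handwheel '[1,0.001,0,0.04,0, 1,0.001,0,0.075,0, 1,0.001,0,0.096,0, 1,0.001,0,0.096,0, 1,0.001,0,0.096,0]' 100;python3 go.py .5282 .2841 .0755 197
python3 - <<'E'
from ov import *
for n,c in(("scene",(290,150,410,280)),):
    im=r.get_image(n)
    cv2.imwrite(f"pics/c3{n}.png",cv2.resize(cv2.cvtColor(im,cv2.COLOR_RGB2BGR)[c[1]:c[3],c[0]:c[2]],None,fx=4,fy=4,interpolation=2))
E
```

```text
t: 14.35
position: [0.5317, 0.2859, 0.0813]
ee_rot: [-0.148, 0.989, 0.002, 0.009]
ft_force: [0.0, 0.8, 0.2]
opening: 0.0851
t 14.35 tcp [0.5317 0.2859 0.0813] yaw -163.0 tilt 1.04 q [ 0.494  0.529  0.03   1.053 -0.002  0.197] F [0.03 0.78 0.24] open 0.0851
shift [ 0.004  -0.0007  0.0057] roll 0.0
```

View pics/c3scene.png

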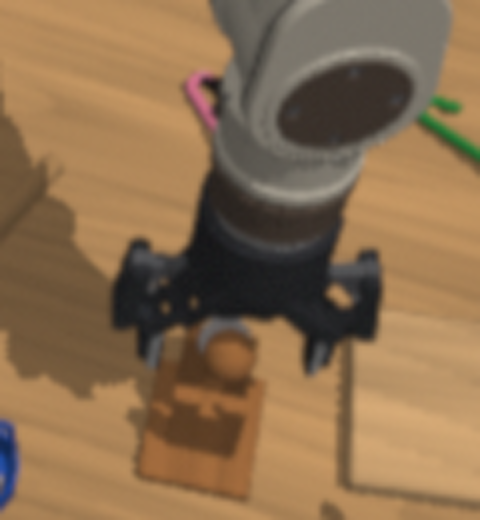

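```bash
python3 -m handwheel '[1,0.004,-0.0007,0.006,0, 1,0.004,-0.0007,0.006,0, 1,0.004,-0.0007,0.006,0]' 100;python3 go.py .5282 .2841 .0755 197
```

```text
t: 14.7
position: [0.529, 0.2846, 0.0768]
ee_rot: [-0.148, 0.989, 0.003, 0.01]
ft_force: [0.1, -0.3, -0.2]
opening: 0.085
t 14.7 tcp [0.529  0.2846 0.0768] yaw -163.0 tilt 1.21 q [ 0.494  0.526  0.011  1.035 -0.002  0.198] F [ 0.14 -0.33 -0.23] open 0.085
shift [ 0.0009 -0.0002  0.0013] roll 0.0
```

```bash
python3 -m handwheel '[-0.1,0.001,0,0.001,0, -0.1,0.001,0,0.001,0, -0.1,0.001,0,0.001,0, -1,0.001,0,0.001,0, -1,0.001,0,0.001,0, -1,0.001,0,0.001,0, -1,0.001,0,0.001,0]' 100;python3 go.py .5282 .2841 .0755 197
python3 - <<'E'
from ov import *
for n,c in(("scene",(290,150,410,280)),):
    im=r.get_image(n)
    cv2.imwrite(f"pics/c4{n}.png",cv2.resize(cv2.cvtColor(im,cv2.COLOR_RGB2BGR)[c[1]:c[3],c[0]:c[2]],None,fx=4,fy=4,interpolation=2))
E
```

```text
t: 15.4
position: [0.5282, 0.2843, 0.0759]
ee_rot: [-0.148, 0.989, 0.003, 0.01]
ft_force: [0.7, -0.4, 1.3]
opening: 0.0282
t 15.4 tcp [0.5282 0.2843 0.0759] yaw -163.0 tilt 1.22 q [ 0.495  0.525  0.007  1.031 -0.002  0.198] F [ 0.66 -0.43  1.31] open 0.0282
shift [ 0.0001 -0.0002  0.0004] roll -0.0
```

View pics/c4scene.png

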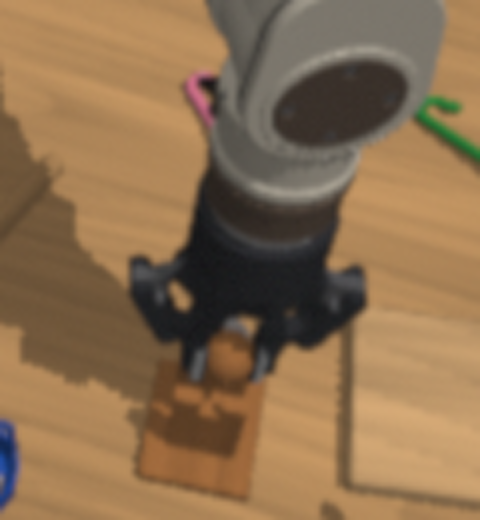

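```bash
python3 -m handwheel '[-1,0,0,-0.02,0, -1,0,0,-0.04,0, -1,0,0,-0.07,0, -1,0,0,-0.1,0, -1,0,0,-0.13,0, -1,0,0,-0.15,0, -1,0,0,-0.17,0, -1,0,0,-0.17,0]' 100; python3 go.py
python3 - <<'E'
from ov import *
for n,c in(("scene",(270,130,420,280)),("top",(150,130,300,280))):
    im=r.get_image(n)
    cv2.imwrite(f"pics/c5{n}.png",cv2.resize(cv2.cvtColor(im,cv2.COLOR_RGB2BGR)[c[1]:c[3],c[0]:c[2]],None,fx=4,fy=4,interpolation=2))
E
```

```text
t: 16.25
position: [0.5261, 0.2836, 0.2486]
ee_rot: [-0.148, 0.989, 0.004, 0.013]
ft_force: [0.8, -0.6, -1.6]
opening: 0.0283
t 16.25 tcp [0.5261 0.2836 0.2486] yaw -163.0 tilt 1.53 q [ 0.495  0.412  0.29   1.423 -0.002  0.198] F [ 0.8  -0.56 -1.64] open 0.0283
```

View pics/c5scene.png

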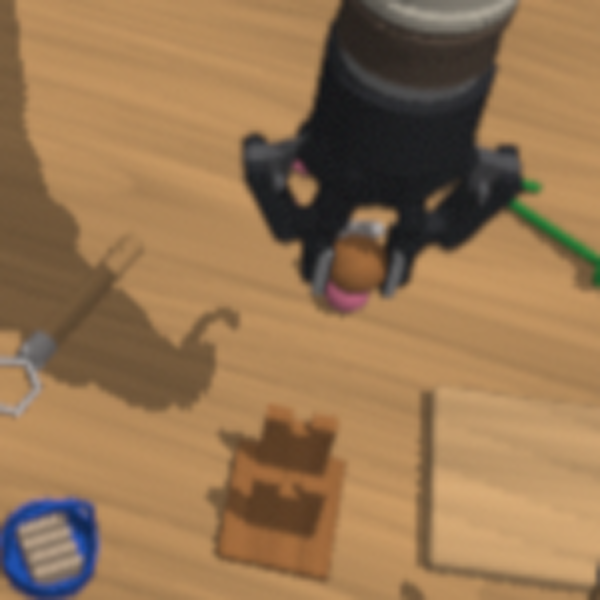

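```bash
python3 -m handwheel '[-0.3,0,0,0,0, -0.29,0,0,0,0, -0.285,0,0,0,0, -0.285,0,0,0,0]' 20|tail -1; python3 -m handwheel '[-0.278,0,0,0,0, -0.278,0,0,0,0]' 20|tail -2; python3 snap.py d1; python3 go.py
```

```text
opening: 0.0308
ft_force: [0.5, 0.3, -2.2]
opening: 0.0305
t 17.0 tcp [0.5245 0.2827 0.2443] yaw -163.0 tilt 1.12 q [ 0.495  0.415  0.284  1.421 -0.002  0.198] F [ 0.92  0.54 -0.67] open 0.0308
```

View pics/d1.png

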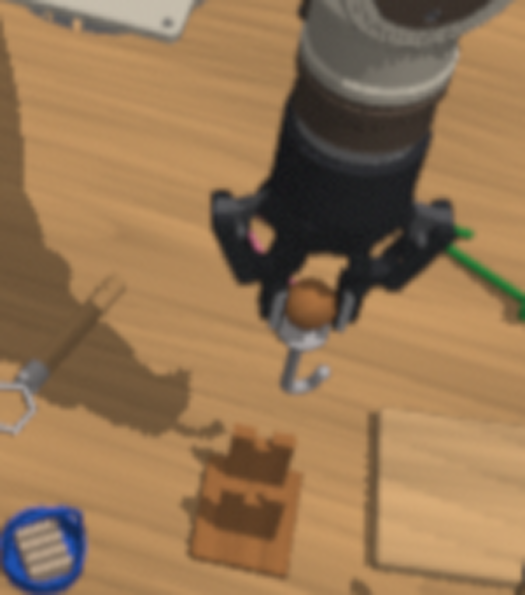

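```bash
cat > pred.py <<'E'
from ov import *
import sys
b=np.array(list(map(float,sys.argv[1:4])));az=np.radians(float(sys.argv[4]));taz=np.radians(float(sys.argv[5]))
h=np.array([np.cos(az),np.sin(az),0]);d=np.array([np.cos(taz),np.sin(taz),0]);z=np.array([0,0,1])
o=np.array([270,110])
for t in(-5,0,5,10,20,30):
    th=np.radians(t);ax=h*np.sin(th)-z*np.cos(th)
    f=lambda X:((proj("scene",X)-o)*3.5).round(0)
    print(t,"ball",f(b),"collar",f(b+.032*ax),"shank@120",f(b+.12*ax),"saddle",f(b+.13*ax+.01*d),"tip",f(b+.107*ax+.028*d))
E
python3 pred.py .5245 .2827 .261 197 105
```

```text
-5 ball [311. 302.] collar [303. 336.] shank@120 [282. 421.] saddle [295. 431.] tip [329. 413.]
0 ball [311. 302.] collar [303. 332.] shank@120 [281. 408.] saddle [294. 417.] tip [328. 401.]
5 ball [311. 302.] collar [302. 328.] shank@120 [281. 394.] saddle [294. 402.] tip [327. 388.]
10 ball [311. 302.] collar [302. 324.] shank@120 [280. 379.] saddle [293. 386.] tip [327. 375.]
20 ball [311. 302.] collar [302. 315.] shank@120 [280. 349.] saddle [293. 353.] tip [326. 348.]
30 ball [311. 302.] collar [302. 306.] shank@120 [281. 318.] saddle [294. 320.] tip [327. 319.]
```

```bash
python3 -m handwheel '[-0.273,0,0,0,0, -0.271,0,0,0,0, -0.271,0.008,0,0,0, -0.271,-0.008,0,0,0, -0.271,0.008,0,0,0, -0.271,0,0,0,0, -0.271,0,0,0,0]' 20|tail -2;  python3 snap.py d2; python3 go.py
```

```text
ft_force: [0.4, 0.8, -2.4]
opening: 0.0314
t 17.75 tcp [0.5249 0.2828 0.2445] yaw -163.0 tilt 1.17 q [ 0.495  0.415  0.285  1.421 -0.002  0.198] F [ 0.14 -0.88 -2.22] open 0.0312
```

View pics/d2.png

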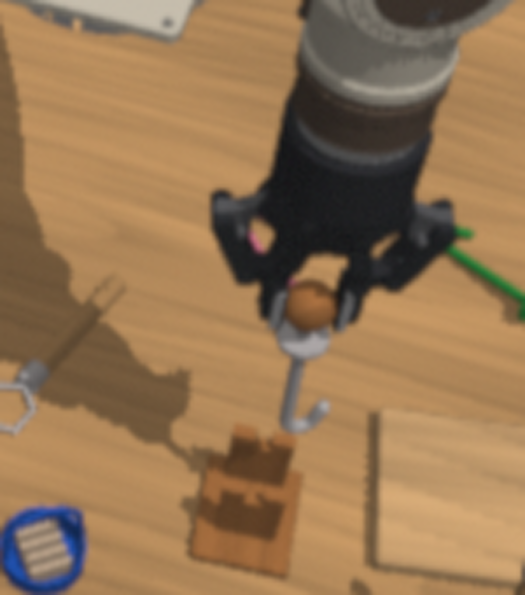

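```bash
python3 -m handwheel '[-0.35,0,0,0,0, -0.6,0,0,0,0, -1,0,0,0,0, -1,0,0,0,0, -1,0,0,0,0, -1,0,0,0,0]' 110|tail -2; python3 go.py
python3 - <<'E'
from ov import *
im=cv2.cvtColor(r.get_image("scene"),cv2.COLOR_RGB2BGR)
cv2.imwrite("pics/d3f.png",im)
cv2.imwrite("pics/d3.png",cv2.resize(im[180:240,320:390],None,fx=9,fy=9,interpolation=2))
im=cv2.cvtColor(r.get_image("top"),cv2.COLOR_RGB2BGR);cv2.imwrite("pics/d3t.png",im)
E
```

```text
ft_force: [-0.4, -0.5, -0.7]
opening: 0.0279
t 18.35 tcp [0.5249 0.2828 0.2445] yaw -163.0 tilt 1.16 q [ 0.495  0.415  0.285  1.421 -0.002  0.198] F [-0.39 -0.52 -0.73] open 0.0279
```

View pics/d3.png

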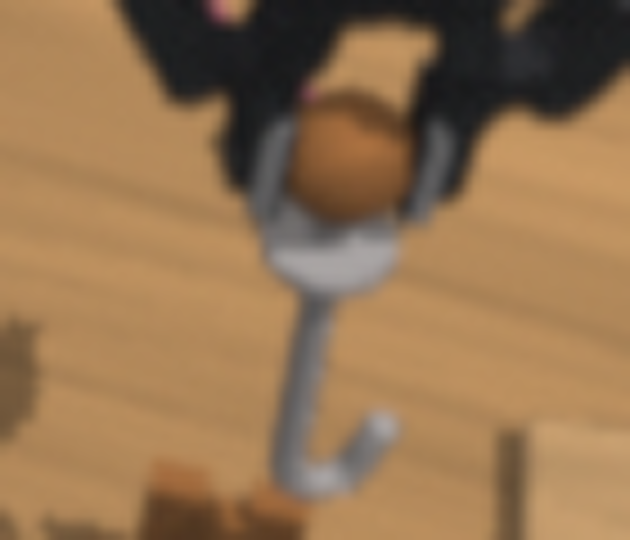

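View pics/d3t.png

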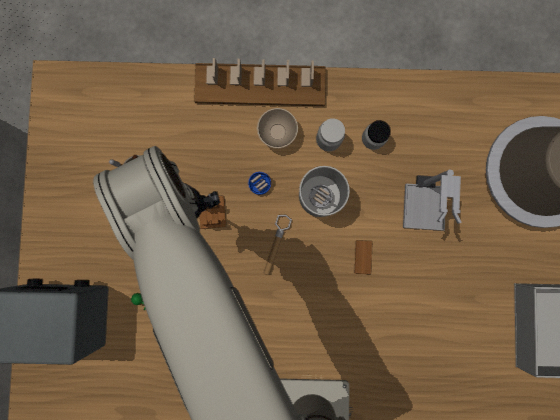

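```bash
cat > rodfit.py <<'E'
from ov import *
from scipy.optimize import least_squares
def fit(b,obs,az0,wl=8.0):
    # obs: list of (along m, toward tip m, u, v); params lx,ly (rad-ish lean of hook), az, du,dv
    z=np.array([0,0,1.])
    def pts(p):
        ax=np.array([p[0],p[1],-1.]);ax/=np.linalg.norm(ax)
        d=np.array([np.cos(p[2]),np.sin(p[2]),0]);d-=ax*(d@ax);d/=np.linalg.norm(d)
        return ax,d
    def f(p):
        ax,d=pts(p);r_=[]
        for a,t,u,v in obs: r_+=list(proj("scene",b+a*ax+t*d)+p[3:5]-[u,v])
        return np.array(r_+[p[0]*wl,p[1]*wl,p[3]*.3,p[4]*.3])
    s=least_squares(f,[0,0,az0,0,0]);p=s.x;ax,d=pts(p)
    print("lean deg xy",np.degrees(p[:2]),"tip az",np.degrees(p[2]),"px off",p[3:],"res",np.abs(s.fun[:-4]).max())
    print("saddle rel ball",.13*ax+.01*d,"tip rel",.107*ax+.028*d)
E
python3 - <<'E'
from rodfit import *
b=np.array([.5249,.2828,.261])
o=[(0,0,358.9,197.4),(.12,0,352,230.6),(.13,.01,355.3,232.8),(.107,.028,362.4,227.2),(.05,0,355,212.5)]
for az in(60,105,150): fit(b,o,np.radians(az))
fit(b,o,2,20.)
E
```

```text
lean deg xy [3.3398 1.7465] tip az 113.8111450202216 px off [-0.2506  1.2476] res 1.673075891999133
saddle rel ball [ 0.0035  0.0131 -0.1297] tip rel [-0.0051  0.0289 -0.1066]
lean deg xy [3.3398 1.7465] tip az 113.81106795441255 px off [-0.2506  1.2476] res 1.6730780990027938
saddle rel ball [ 0.0035  0.0131 -0.1297] tip rel [-0.0051  0.0289 -0.1066]
lean deg xy [3.3399 1.7466] tip az 113.812121802726 px off [-0.2506  1.2476] res 1.673047965501837
saddle rel ball [ 0.0035  0.0131 -0.1297] tip rel [-0.0051  0.0289 -0.1066]
lean deg xy [2.6218 1.474 ] tip az 111.71045785297933 px off [-0.2124  1.5404] res 1.7039453577423842
saddle rel ball [ 0.0022  0.0126 -0.1298] tip rel [-0.0055  0.0288 -0.1067]
```

```bash
python3 go.py .6152 -.0447 .285 -127
```

```text
t 18.45 tcp [0.5249 0.2828 0.2445] yaw -163.0 tilt 1.16 q [ 0.495  0.415  0.285  1.421 -0.002  0.198] F [ 0.53 -0.58 -1.81] open 0.0278
shift [ 0.0086 -0.3395 -0.0415] roll -0.628
```

```bash
python3 -m handwheel '[-1,0,0,-0.03,0, -1,0.001,-0.03,-0.042,-0.06, -1,0.002,-0.07,-0.042,-0.13, -1,0.003,-0.11,-0.042,-0.2, -1,0.004,-0.15,-0.042,-0.28, -1,0.005,-0.19,-0.042,-0.36, -1,0.006,-0.23,-0.042,-0.44, -1,0.007,-0.27,-0.042,-0.52, -1,0.008,-0.31,-0.042,-0.58, -1,0.0086,-0.335,-0.042,-0.628]' 110; python3 go.py .6152 -.0447 .285 -127
python3 - <<'E'
from ov import *
im=cv2.cvtColor(r.get_image("scene"),cv2.COLOR_RGB2BGR)
cv2.imwrite("pics/e1.png",cv2.resize(im[90:270,150:330],None,fx=3.3,fy=3.3,interpolation=2))
E
```

```text
t: 19.45
position: [0.6143, -0.0434, 0.2854]
ee_rot: [-0.446, 0.895, -0.001, 0.01]
ft_force: [0.2, 0.1, -2.1]
opening: 0.0276
t 19.45 tcp [ 0.6143 -0.0434  0.2854] yaw -127.03 tilt 1.15 q [-0.075  0.455  0.452  1.549  0.009 -0.999] F [ 0.18  0.15 -2.06] open 0.0276
shift [ 0.0005 -0.0015  0.0004] roll -0.001
```

View pics/e1.png

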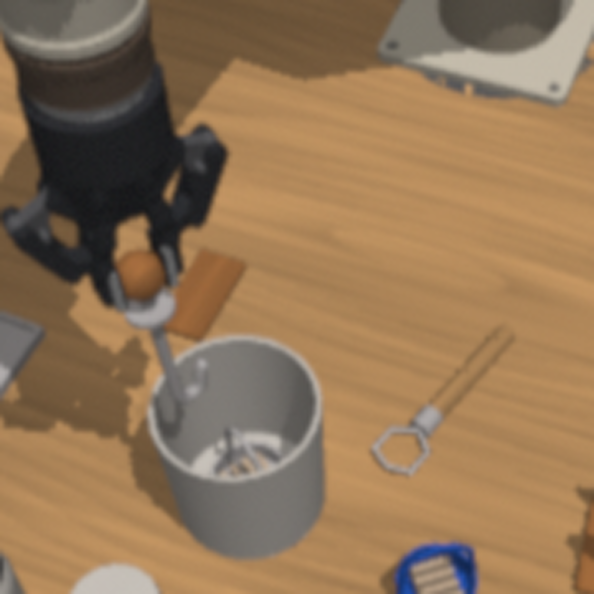

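```bash
python3 - <<'E'
from ov import *
im=cv2.cvtColor(r.get_image("scene"),cv2.COLOR_RGB2BGR)
cv2.imwrite("pics/e2.png",cv2.resize(im[160:240,175:245],None,fx=7.5,fy=7.5,interpolation=2))
E
```

```text
(no output)
```

View pics/e2.png

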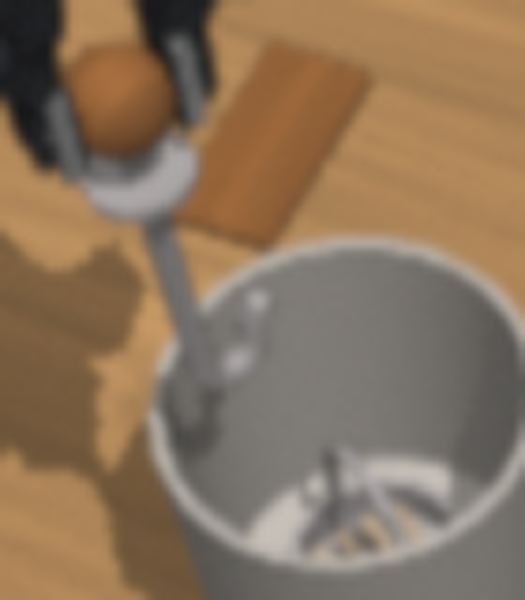

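```bash
python3 - <<'E'
from rodfit import *
b=np.array([.6146,-.0432,.3014])
o=[(0,0,191,172.9),(.12,0,202.3,209.5),(.13,.01,205.9,208.5),(.107,.028,209.4,200.2),(.045,0,196.3,190.)]
for az in(100,148): fit(b,o,np.radians(az))
fit(b,o,2.5,25.)
for t in ((0,0),): 
  for X in (b,b-[0,0,.12],b-[0,0,.13]+.01*np.array([-.848,.53,0]),b-[0,0,.107]+.028*np.array([-.848,.53,0])):print(proj("scene",X))
E
```

```text
lean deg xy [2.4357 3.253 ] tip az 158.39365538999752 px off [-0.9736  1.1008] res 1.5946393325446877
saddle rel ball [-0.0038  0.0111 -0.1299] tip rel [-0.0215  0.0164 -0.1073]
lean deg xy [2.4357 3.253 ] tip az 158.39352136275028 px off [-0.9736  1.1008] res 1.594641036028122
saddle rel ball [-0.0038  0.0111 -0.1299] tip rel [-0.0215  0.0164 -0.1073]
lean deg xy [1.7003 2.2949] tip az 155.27076326533924 px off [-0.7556  1.5121] res 1.5820099484076877
saddle rel ball [-0.0052  0.0094 -0.1299] tip rel [-0.0223  0.016  -0.1072]
[192.5008 172.97  ]
[201.0486 206.2231]
[205.4367 206.4275]
[210.88   196.6076]
```

```bash
python3 - <<'E'
from ov import *
for s in[(220.6,218.3),(221.4,218.5),(222.5,218.3)]: print(onz("scene",*s,.077))
print("rod in scene from top cam?")
E
python3 go.py .6150 -.0432 .25 -132
```

```text
[ 0.5725 -0.0264  0.077 ]
[ 0.5724 -0.0243  0.077 ]
[ 0.5709 -0.022   0.077 ]
rod in scene from top cam?
t 19.55 tcp [ 0.6144 -0.0442  0.285 ] yaw -127.28 tilt 1.13 q [-0.076  0.456  0.452  1.548  0.008 -0.996] F [-0.04 -0.15 -1.73] open 0.0276
shift [-0.0006  0.0005  0.035 ] roll 0.082
```

```bash
python3 go.py .6145 -.0396 .2 -132
```

```text
t 19.55 tcp [ 0.6144 -0.0442  0.285 ] yaw -127.28 tilt 1.13 q [-0.076  0.456  0.452  1.548  0.008 -0.996] F [-0.04 -0.15 -1.73] open 0.0276
shift [-0.0023  0.0036  0.085 ] roll 0.082
```

```bash
python3 -m handwheel '[-1,-0.001,0.002,0.01,0.05, -1,-0.0023,0.0036,0.03,0.082, -1,-0.0023,0.0036,0.05,0.082, -1,-0.0023,0.0036,0.07,0.082, -1,-0.0023,0.0036,0.085,0.082, -1,-0.0023,0.0036,0.085,0.082]' 110|tail -2; python3 go.py .6145 -.0396 .156 -132
python3 - <<'E'
from ov import *
im=cv2.cvtColor(r.get_image("scene"),cv2.COLOR_RGB2BGR)
cv2.imwrite("pics/e3.png",cv2.resize(im[170:250,175:255],None,fx=7.2,fy=7.2,interpolation=2))
E
```

```text
ft_force: [-1.1, -0.2, -1.6]
opening: 0.0277
t 20.15 tcp [ 0.6126 -0.0385  0.1973] yaw -131.95 tilt 0.86 q [-0.067  0.474  0.254  1.339  0.008 -0.906] F [-1.07 -0.24 -1.56] open 0.0277
shift [ 0.0001 -0.0019  0.0413] roll 0.001
```

View pics/e3.png

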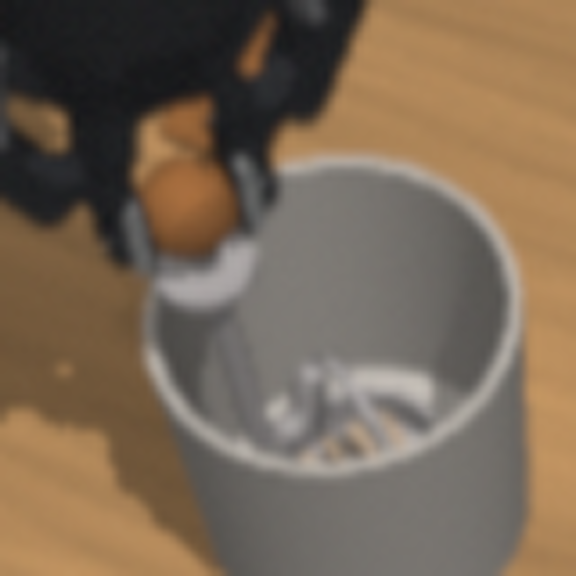

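```bash
python3 - <<'E'
from ov import *
o=np.array([-.9,1.2])
b=np.array([.6126,-.0385,.2135])
for nm,X in(("tip",b+[-.0215,.018,-.107]),("saddle",b+[-.0036,.0106,-.1299]),("ball",b),("bail",[.582,-.013,.077]),("bail-14",[.582-.0074,-.013-.012,.073]),("bail+14",[.582+.0074,-.013+.012,.073])):
    print(nm,((proj("scene",X)+o-[175,170])*7.2).round())
E
```

```text
tip [306. 359.]
saddle [271. 431.]
ball [183. 210.]
bail [346. 390.]
bail-14 [324. 369.]
bail+14 [371. 424.]
```

```bash
python3 -m handwheel '[-1,0,-0.002,0.01,0, -1,0,-0.002,0.025,0, -1,0,-0.002,0.041,0, -1,0,-0.002,0.041,0, -1,0,-0.002,0.041,0]' 110; python3 go.py .6145 -.0396 .156 -132
python3 - <<'E'
from ov import *
im=cv2.cvtColor(r.get_image("scene"),cv2.COLOR_RGB2BGR)
cv2.imwrite("pics/e4.png",cv2.resize(im[170:250,175:255],None,fx=7.2,fy=7.2,interpolation=2))
o=np.array([-.9,1.2])
b=np.array(r.state()["position"])+[0,0,.016]
for nm,X in(("tip",b+[-.0215,.018,-.107]),("saddle",b+[-.0036,.0106,-.1299]),("ball",b)):
    print(nm,((proj("scene",X)+o-[175,170])*7.2).round())
E
```

```text
t: 20.7
position: [0.6158, -0.0397, 0.1584]
ee_rot: [-0.407, 0.913, 0.0, 0.009]
ft_force: [-0.5, -0.5, -1.7]
opening: 0.0282
t 20.7 tcp [ 0.6158 -0.0397  0.1584] yaw -131.94 tilt 1.0 q [-0.068  0.498  0.19   1.248  0.008 -0.907] F [-0.5  -0.52 -1.71] open 0.0282
shift [0.0009 0.0011 0.0024] roll 0.001
tip [310. 426.]
saddle [276. 495.]
ball [192. 288.]
```

View pics/e4.png

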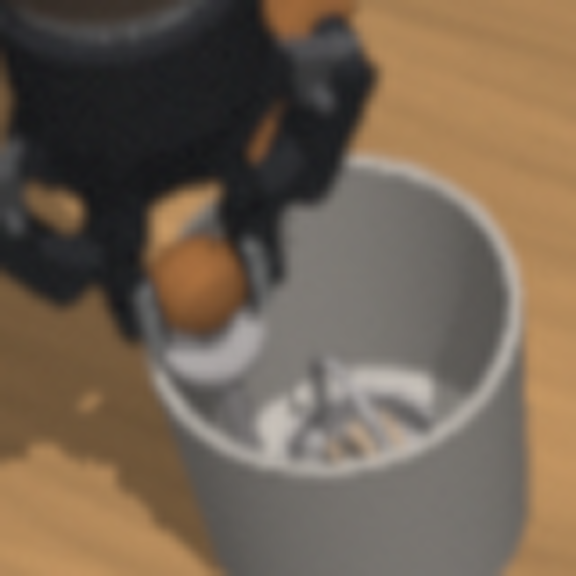

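```bash
python3 -m handwheel '[-1,0.001,0.002,0.002,0, -1,0.002,0.006,0.0025,0, -1,0.003,0.011,0.0025,0, -1,0.0045,0.016,0.0025,0, -1,0.0055,0.021,0.0025,0, -1,0.0065,0.026,0.0025,0, -1,0.0077,0.0303,0.0025,0, -1,0.0077,0.0303,0.0025,0, -1,0.0077,0.0303,0.0025,0]' 110; python3 go.py .58825 -.02505 .156 -132
python3 - <<'E'
from ov import *
im=cv2.cvtColor(r.get_image("scene"),cv2.COLOR_RGB2BGR)
cv2.imwrite("pics/e5.png",cv2.resize(im[170:250,175:255],None,fx=7.2,fy=7.2,interpolation=2))
im=cv2.cvtColor(r.get_image("top"),cv2.COLOR_RGB2BGR)
cv2.imwrite("pics/e5t.png",cv2.resize(im[150:240,280:370],None,fx=6,fy=6,interpolation=2))
E
```

```text
t: 21.65
position: [0.5887, -0.0251, 0.1563]
ee_rot: [-0.407, 0.913, -0.0, 0.01]
ft_force: [0.9, 0.2, -1.8]
opening: 0.0277
t 21.65 tcp [ 0.5887 -0.0251  0.1563] yaw -131.94 tilt 1.09 q [-0.047  0.443  0.097  1.207  0.008 -0.885] F [ 0.86  0.2  -1.77] open 0.0277
shift [0.0003 0.0004 0.0003] roll 0.001
```

View pics/e5.png

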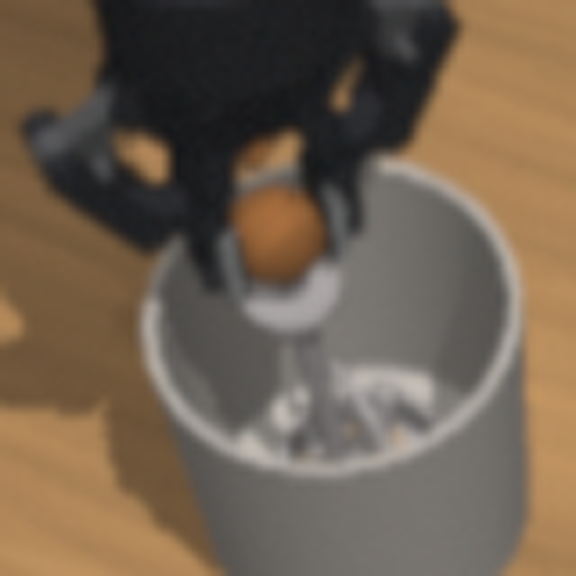

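View pics/e5t.png

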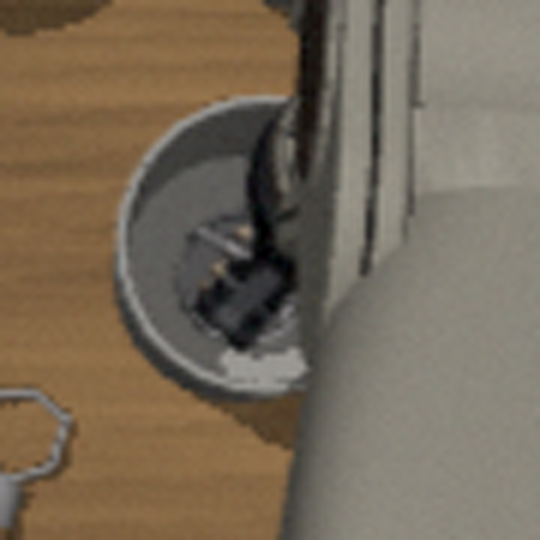

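```bash
python3 -m handwheel '[-1,0,0,-0.006,0, -1,0,0,-0.012,0, -1,0,0,-0.018,0, -1,0,0,-0.024,0, -1,0,0,-0.03,0, -1,0,0,-0.036,0, -1,0,0,-0.042,0, -1,0,0,-0.048,0, -1,0,0,-0.048,0]' 110; python3 go.py
python3 - <<'E'
from ov import *
im=cv2.cvtColor(r.get_image("scene"),cv2.COLOR_RGB2BGR)
cv2.imwrite("pics/e6.png",cv2.resize(im[150:250,170:270],None,fx=6,fy=6,interpolation=2))
E
```

```text
t: 22.65
position: [0.5886, -0.0257, 0.2054]
ee_rot: [-0.407, 0.913, -0.001, 0.01]
ft_force: [-0.3, -0.6, -2.6]
opening: 0.0276
t 22.65 tcp [ 0.5886 -0.0257  0.2054] yaw -131.95 tilt 1.19 q [-0.048  0.414  0.183  1.32   0.008 -0.886] F [-0.3  -0.64 -2.64] open 0.0276
```

View pics/e6.png

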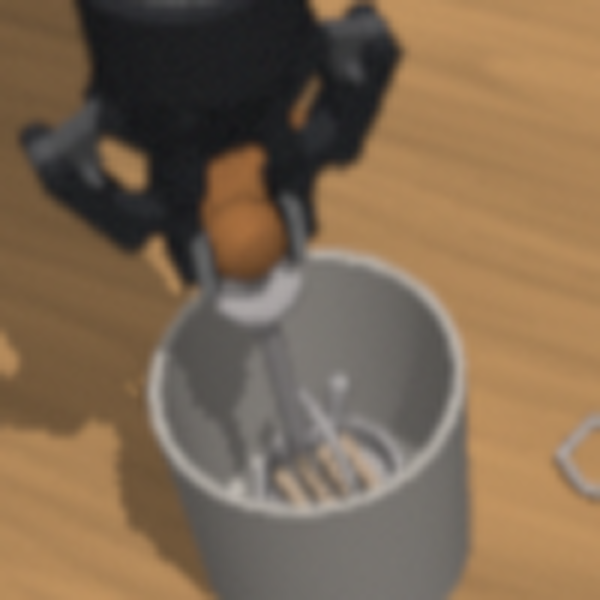

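```bash
python3 -m handwheel '[-1,0,0,-0.01,0, -1,0,0,-0.025,0, -1,0,0,-0.04,0, -1,0,0,-0.055,0, -1,0,0,-0.07,0, -1,0,0,-0.085,0, -1,0,0,-0.1,0, -1,0,0,-0.115,0, -1,0,0,-0.13,0, -1,0,0,-0.13,0]' 110; python3 go.py
python3 - <<'E'
from ov import *
im=cv2.cvtColor(r.get_image("scene"),cv2.COLOR_RGB2BGR)
cv2.imwrite("pics/e7.png",cv2.resize(im[110:240,160:290],None,fx=4.6,fy=4.6,interpolation=2))
E
```

```text
t: 23.7
position: [0.5868, -0.0266, 0.3376]
ee_rot: [-0.407, 0.913, -0.002, 0.012]
ft_force: [0.8, -0.1, -2.8]
opening: 0.0278
t 23.7 tcp [ 0.5868 -0.0266  0.3376] yaw -131.94 tilt 1.41 q [-0.049  0.394  0.491  1.645  0.008 -0.888] F [ 0.81 -0.11 -2.85] open 0.0278
```

View pics/e7.png

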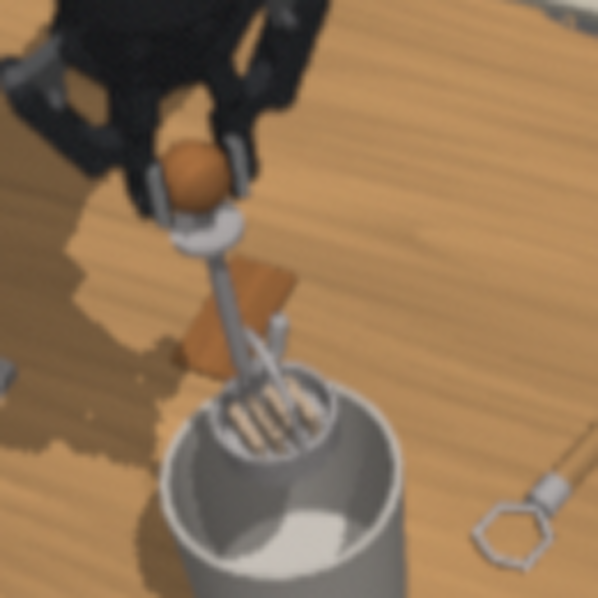

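```bash
python3 - <<'E'
from ov import *
f=lambda x,y:onz("top",400+x/7-.43,160+y/7-.43,.196)
print("slotend",f(350,258),"slotL",f(328,345),"R",f(372,345),"L0",f(328,265),"R0",f(373,265)); print("step L",onz("top",400+310/7,160+358/7,.202),"flare tips",onz("top",400+268/7,160+425/7,.202),onz("top",400+422/7,160+438/7,.202))
E
python3 go.py .480 -.300 .338 -132
```

```text
slotend [ 0.569  -0.2978  0.196 ] slotL [ 0.5399 -0.2903  0.196 ] R [ 0.5402 -0.3049  0.196 ] L0 [ 0.5665 -0.2905  0.196 ] R0 [ 0.5668 -0.3054  0.196 ]
step L [ 0.534  -0.2832  0.202 ] flare tips [ 0.5116 -0.2692  0.202 ] [ 0.5085 -0.3198  0.202 ]
t 23.75 tcp [ 0.5865 -0.0266  0.3361] yaw -131.95 tilt 1.29 q [-0.049  0.395  0.489  1.644  0.008 -0.888] F [ 0.91  0.24 -3.13] open 0.0276
shift [ 0.2744 -0.1036 -0.0061] roll 0.001
```

```bash
python3 -m handwheel '[-1,0.008,-0.003,0,0, -1,0.025,-0.009,0,0, -1,0.05,-0.019,0,0, -1,0.08,-0.03,0,0, -1,0.11,-0.042,0,0, -1,0.14,-0.053,0,0, -1,0.17,-0.064,0,0, -1,0.2,-0.075,0,0, -1,0.225,-0.085,0,0, -1,0.245,-0.093,0,0]' 110|head -2;python3 -m handwheel '[-1,0.012,-0.005,0,0, -1,0.02,-0.008,0,0, -1,0.026,-0.01,0,0, -1,0.026,-0.01,0,0, -1,0.026,-0.01,0,0]' 110|tail -2; python3 go.py .480 -.2985 .226 -132
python3 - <<'E'
from ov import *
im=cv2.cvtColor(r.get_image("scene"),cv2.COLOR_RGB2BGR)
cv2.imwrite("pics/e8.png",cv2.resize(im[60:240,50:230],None,fx=3.3,fy=3.3,interpolation=2))
E
```

```text
t: 24.75
position: [0.4895, -0.2736, 0.3315]
ft_force: [0.5, -0.3, -3.3]
opening: 0.0275
t 25.25 tcp [ 0.4798 -0.299   0.3312] yaw -132.05 tilt 1.19 q [-0.566  0.352  0.414  1.62   0.016 -1.403] F [ 0.47 -0.3  -3.33] open 0.0275
shift [0.0014 0.0012 0.1052] roll -0.001
```

View pics/e8.png

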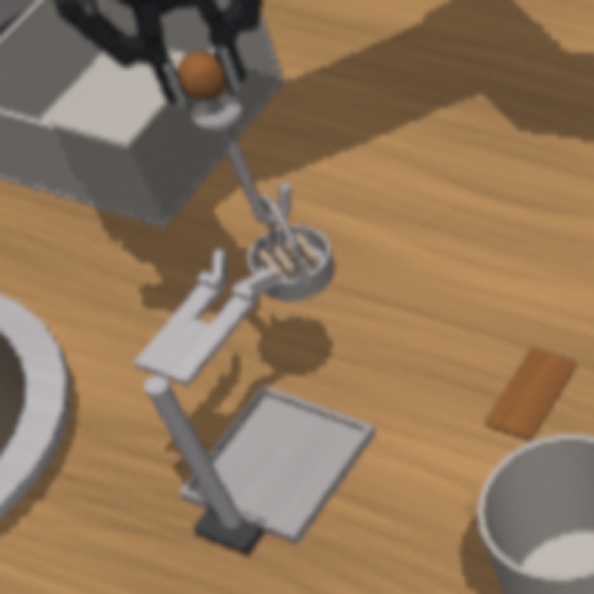

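```bash
python3 -m handwheel '[-1,0,0.001,0.01,0, -1,0.001,0.001,0.025,0, -1,0.0014,0.0012,0.04,0, -1,0.0014,0.0012,0.055,0, -1,0.0014,0.0012,0.07,0, -1,0.0014,0.0012,0.085,0, -1,0.0014,0.0012,0.098,0, -1,0.0014,0.0012,0.105,0, -1,0.0014,0.0012,0.105,0, -1,0.0014,0.0012,0.105,0]' 110|tail -2; python3 go.py .480 -.2985 .226 -132
python3 - <<'E'
from ov import *
im=cv2.cvtColor(r.get_image("scene"),cv2.COLOR_RGB2BGR)
cv2.imwrite("pics/e9.png",cv2.resize(im[90:220,80:180],None,fx=4.6,fy=4.6,interpolation=2))
im=cv2.cvtColor(r.get_image("top"),cv2.COLOR_RGB2BGR)
cv2.imwrite("pics/e9t.png",cv2.resize(im[150:290,370:510],None,fx=4,fy=4,interpolation=2))
E
```

```text
ft_force: [-0.4, 0.8, -2.8]
opening: 0.0277
t 26.3 tcp [ 0.4805 -0.2982  0.2267] yaw -131.99 tilt 1.21 q [-0.564  0.362  0.161  1.356  0.016 -1.402] F [-0.44  0.78 -2.83] open 0.0277
shift [0.0006 0.0002 0.0007] roll 0.0
```

View pics/e9.png

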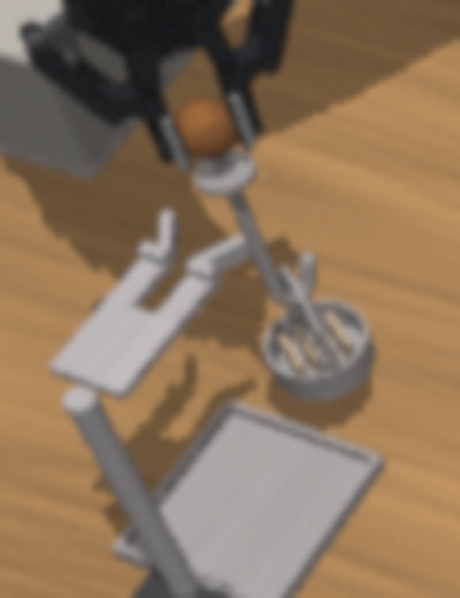

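View pics/e9t.png

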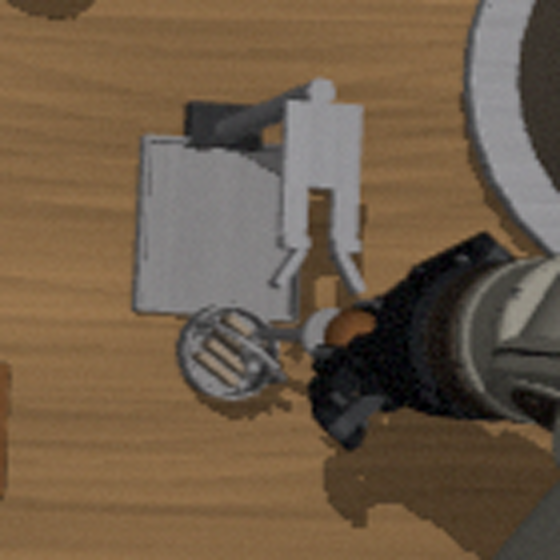

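```bash
python3 - <<'E'
from ov import *
f=lambda x,y,z:onz("top",370+x/4-.4,150+y/4-.4,z)
print("ball",f(351,327,.242),"collar",f(322,328,.21),"cup rim",f(231,353,.069),"tip",f(283,378,.135))
for X in([.4805,-.2982,.2425],[.4805,-.2982,.2105]):print((proj("top",X)-[369.6,149.6])*4)
E
```

```text
ball [ 0.4869 -0.2975  0.242 ] collar [ 0.487  -0.2932  0.21  ] cup rim [ 0.4743 -0.2865  0.069 ] tip [ 0.4586 -0.297   0.135 ]
[352.7847 338.6164]
[331.1128 339.7003]
```

```bash
python3 - <<'E'
from ov import *
im=cv2.cvtColor(r.get_image("top"),cv2.COLOR_RGB2BGR)
o=np.array([430,190]);s=11
im=cv2.resize(im[190:245,430:480],None,fx=s,fy=s,interpolation=2)
b=np.array([.4805,-.2982,.2425])
draw(im,"top",circ(.016,0)+b,(0,0,255),s,o);draw(im,"top",circ(.016,0)+b-[0,0,.03],(0,255,0),s,o)
cv2.imwrite("pics/e10.png",im)
E
```

```text
(no output)
```

View pics/e10.png

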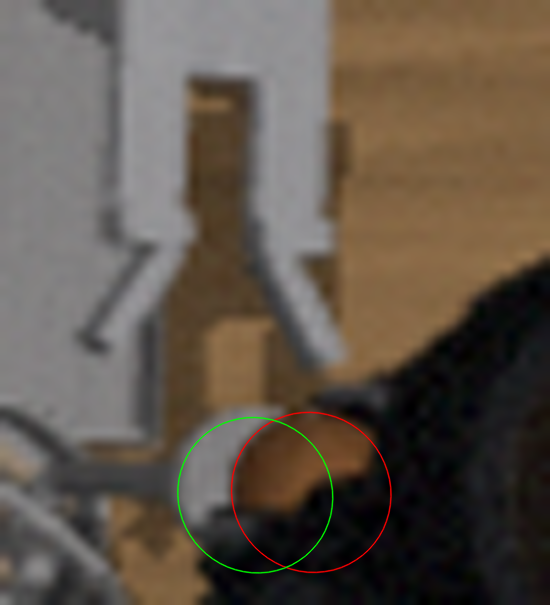

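```bash
python3 go.py .5555 -.2985 .226 -132; python3 -m handwheel '[-1,-0.004,-0.005,0,0, -1,-0.01,-0.011,0,0, -1,-0.016,-0.018,0,0, -1,-0.022,-0.024,0,0, -1,-0.028,-0.031,0,0, -1,-0.034,-0.038,0,0, -1,-0.04,-0.044,0,0, -1,-0.0465,-0.051,0,0, -1,-0.05,-0.0558,0,0, -1,-0.05,-0.0558,0,0]' 110|tail -2; python3 go.py .5555 -.2985 .226 -132
python3 - <<'E'
from ov import *
im=cv2.cvtColor(r.get_image("scene"),cv2.COLOR_RGB2BGR)
cv2.imwrite("pics/e11.png",cv2.resize(im[90:220,80:180],None,fx=4.6,fy=4.6,interpolation=2))
im=cv2.cvtColor(r.get_image("top"),cv2.COLOR_RGB2BGR)
cv2.imwrite("pics/e11t.png",cv2.resize(im[160:245,410:490],None,fx=7,fy=7,interpolation=2))
E
```

```text
t 26.45 tcp [ 0.4806 -0.2986  0.2272] yaw -132.02 tilt 1.26 q [-0.565  0.362  0.162  1.356  0.016 -1.402] F [-0.14  0.5  -2.98] open 0.0278
shift [-0.0502 -0.0555  0.0028] roll -0.0
ft_force: [0.1, -0.1, -3.3]
opening: 0.0276
t 27.45 tcp [ 0.5565 -0.2988  0.2285] yaw -131.98 tilt 1.28 q [-0.5    0.498  0.374  1.43   0.015 -1.338] F [ 0.07 -0.07 -3.33] open 0.0276
shift [0.0005 0.001  0.0025] roll 0.0
```

View pics/e11.png

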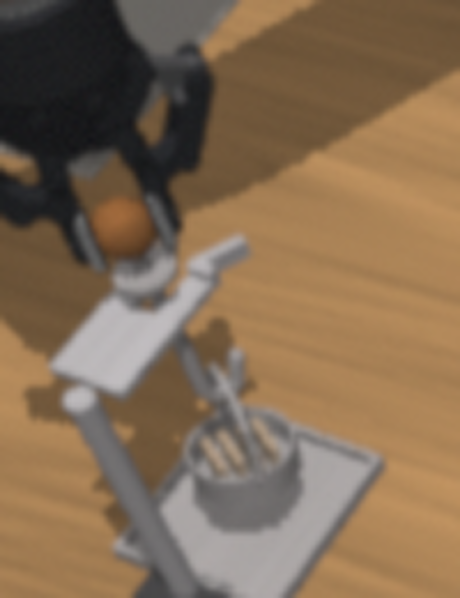

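View pics/e11t.png

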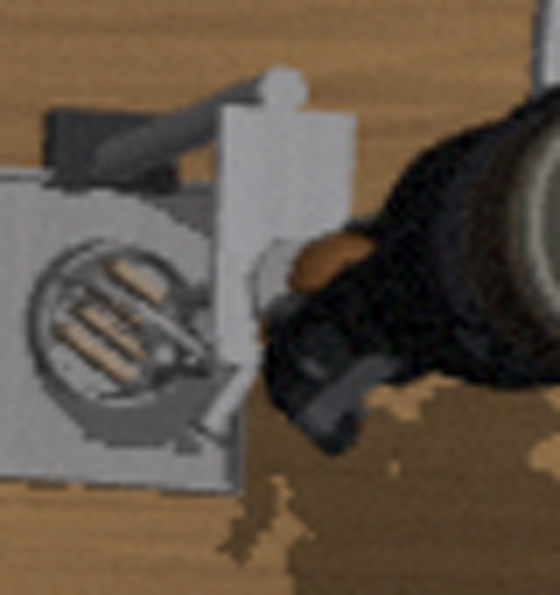

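```bash
python3 -m handwheel '[-1,0,0,0.003,0, -1,0,0,0.006,0, -1,0,0,0.009,0, -1,0,0,0.012,0, -1,0,0,0.012,0]' 110; python3 -m handwheel '[-1,0,0,0.002,0, -1,0,0,0.003,0, -1,0,0,0.003,0]' 110|grep -v ee_
```

```text
t: 28.05
position: [0.5555, -0.2986, 0.216]
ee_rot: [-0.407, 0.914, -0.001, 0.01]
ft_force: [-0.5, 0.7, -3.5]
opening: 0.0278
t: 28.35
position: [0.5555, -0.2985, 0.2128]
ft_force: [-0.6, 0.0, -3.6]
opening: 0.0275
```

```bash
python3 -m handwheel '[-1,0,0,0.001,0, -1,0,0,0.002,0, -1,0,0,0.002,0]' 110|grep -v ee_; python3 -m handwheel '[-1,0,0,0.001,0, -1,0,0,0.002,0, -1,0,0,0.002,0]' 110|grep -v ee_
python3 - <<'E'
from ov import *
im=cv2.cvtColor(r.get_image("scene"),cv2.COLOR_RGB2BGR)
cv2.imwrite("pics/e12.png",cv2.resize(im[120:200,80:150],None,fx=7.5,fy=7.5,interpolation=2))
E
```

```text
t: 28.65
position: [0.5558, -0.2984, 0.2124]
ft_force: [-1.7, 2.0, 4.9]
opening: 0.0279
t: 28.95
position: [0.5561, -0.2981, 0.2122]
ft_force: [-3.1, 2.8, 8.3]
opening: 0.0279
```

View pics/e12.png

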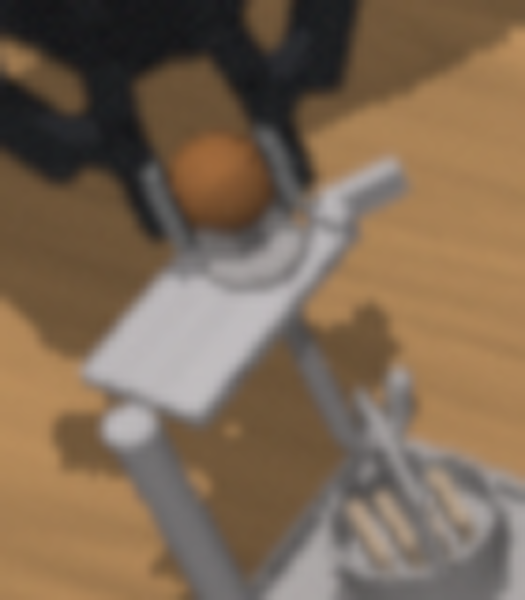

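```bash
python3 -m handwheel '[-1,0,0,-0.0012,0, -0.4,0,0,-0.0012,0, -0.32,0,0,-0.0012,0, -0.3,0,0,-0.0012,0, -0.28,0,0,-0.0012,0, -0.27,0,0,-0.0012,0, -0.26,0,0,-0.0012,0, -0.25,0,0,-0.0012,0, -0.24,0,0,-0.0012,0, -0.22,0,0,-0.0012,0]' 20|grep -v ee_
python3 - <<'E'
from ov import *
im=cv2.cvtColor(r.get_image("scene"),cv2.COLOR_RGB2BGR)
cv2.imwrite("pics/e13.png",cv2.resize(im[120:220,80:160],None,fx=6,fy=6,interpolation=2))
E
```

```text
t: 30.0
position: [0.5564, -0.2983, 0.2142]
ft_force: [0.4, -0.5, -0.5]
opening: 0.0333
```

View pics/e13.png

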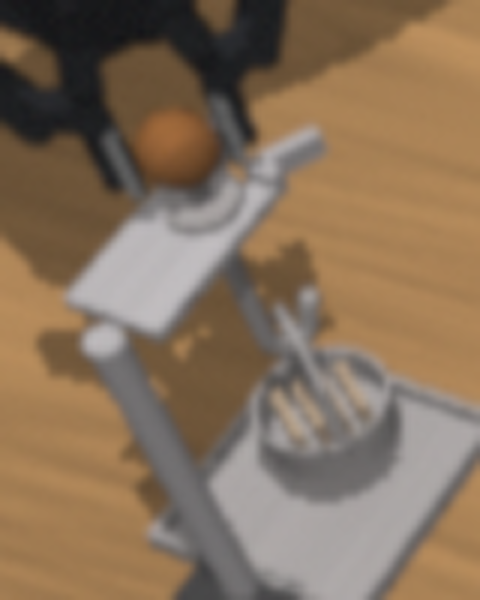

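```bash
python3 -m handwheel '[-0.1,0,0,0,0, 0.05,0,0,0,0, 0.2,0,0,0,0, 0.2,0,0,0,0, 0.2,0,0,-0.01,0, 0.2,0,0,-0.025,0, 0.2,0,0,-0.045,0, 0.2,0,0,-0.07,0, 0.2,0,0,-0.1,0, 0.2,0,0,-0.12,0]' 20|grep -v ee_
python3 -m handwheel '[0.2,0.01,0,-0.02,0, 0.2,0.03,0,-0.02,0, 0.2,0.06,0,-0.02,0, 0.2,0.1,0,-0.02,0, 0.2,0.1,0,-0.02,0, 0.2,0.1,0,-0.02,0]' 20|grep -v ee_
python3 - <<'E'
from ov import *
im=cv2.cvtColor(r.get_image("scene"),cv2.COLOR_RGB2BGR)
cv2.imwrite("pics/e14.png",cv2.resize(im[120:220,80:160],None,fx=6,fy=6,interpolation=2))
im=cv2.cvtColor(r.get_image("top"),cv2.COLOR_RGB2BGR)
cv2.imwrite("pics/e14t.png",cv2.resize(im[160:245,400:490],None,fx=7,fy=7,interpolation=2))
E
```

```text
t: 31.05
position: [0.5536, -0.299, 0.3373]
ft_force: [0.5, -0.6, -0.2]
opening: 0.0514
t: 31.65
position: [0.4856, -0.3741, 0.356]
ft_force: [0.4, 0.7, 0.2]
opening: 0.0513
```

View pics/e14.png

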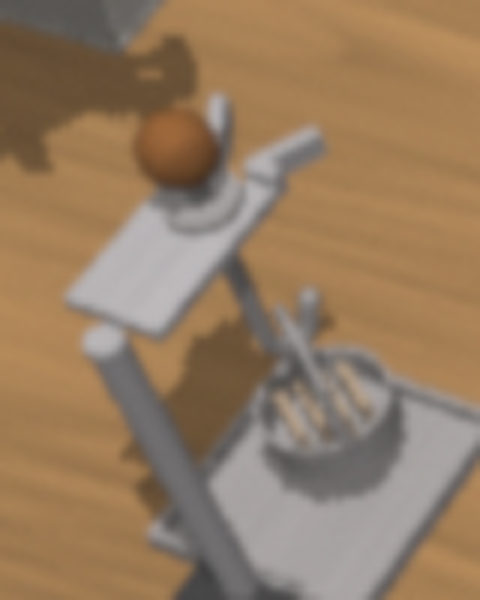

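View pics/e14t.png

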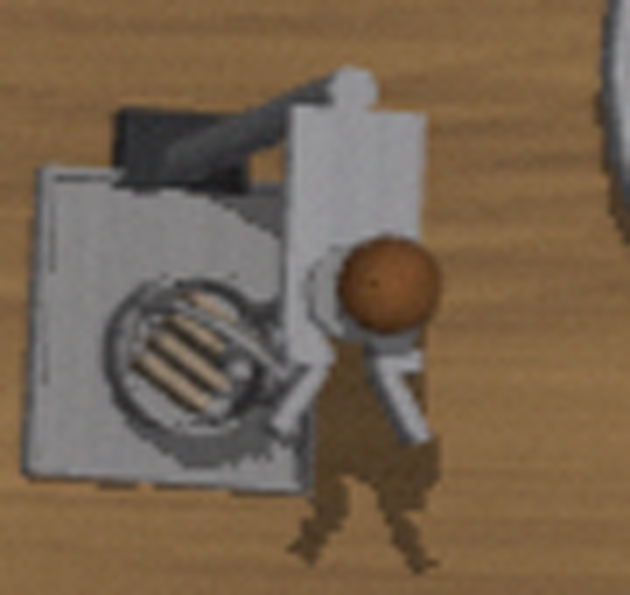

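```bash
python3 - <<'E'
from ov import *
f=lambda x,y,z:onz("top",400+x/7-.43,160+y/7-.43,z)
b=f(390,285,.228);c=f(185,360,.057);t=f(240,372,.12);print("ball",b,"cup",c,"tip",t)
print("collar from left/top edges", f(308,285,.2),f(355,338,.2),f(355,240,.2))
from rodfit import fit
g=lambda x,y:(80+x/6-.4,120+y/6-.4)
o=[(0,0,*g(176,147)),(.107,.028,*g(309,293)),(.1,0,*g(262,330))]
fit(b,o,2.6);fit(b,o,2.6,2.)
E
```

```text
ball [ 0.557  -0.2988  0.228 ] cup [ 0.5445 -0.287   0.057 ] tip [ 0.5358 -0.2865  0.12  ]
collar from left/top edges [ 0.5592 -0.2824  0.2   ] [ 0.5421 -0.2978  0.2   ] [ 0.5745 -0.298   0.2   ]
lean deg xy [4.1923 5.2222] tip az 174.93408192985802 px off [-0.6296  0.1729] res 0.5120715107422029
saddle rel ball [-0.0005  0.0127 -0.1298] tip rel [-0.02    0.0123 -0.1081]
lean deg xy [4.63   5.9192] tip az 176.30342611305417 px off [-0.7299 -0.0247] res 0.40233731033831077
saddle rel ball [ 0.0005  0.014  -0.1296] tip rel [-0.0193  0.013  -0.1081]
```

```bash
python3 - <<'E'
from cell import r
print(r.close_job()); s=r.state();print(s["t"],s["ft_force"],s["opening"])
E
```

```text
the job is handed in; nothing more can be done
None
the job is handed in; nothing more can be done
```

I handed the job in at about 31.8 s. The basket hangs on the hook over the drip tray, and the rod hangs by its collar in the fork. The gripper is open and about 0.14 m above where it let go. The hand-in gives no verdict.

- **Dropped rod:** On the first try at easing the grip I opened slightly too far and the rod fell. It came to rest leaning on the cradle. I picked it up again by the ball, let it swing down to within about 4° of vertical, and gripped it hard. Because it had rolled about 90° on its axis in the fall, I turned the gripper to match.
- **Fishing:** I passed the hook under the basket's handle along the basket's x axis and lifted it clear of the rim. I then carried the rod into the fork slot and lowered it. The collar met the seat at the expected height, with the tool at z = 0.212 m.
- **Last checks:**
  - The collar is about 2 mm sideways from the seat.
  - The rod leans roughly 3–8° depending on the estimate, against a limit of 15°.
  - The basket looks upright on the hook.
  - The force on the open gripper was about zero.
- **Disagreements:**
  - The scene camera sat about 1 pixel off from the top camera and the arm's own readings.
  - The two cameras disagreed by about 10 mm on the handle's top. I took the scene view to have caught the handle's corner and trusted the top view, and the hooking worked.
- **Bystanders:** I saw no contact with the bystanders in the views I took, but I did not measure their positions again at the end.

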